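Ready the washer-dryer: dose three detergent balls and refit the lint filters

ROBOT

A 6-joint arm with a two-finger parallel gripper is mounted at the origin on the work surface. World frame = base frame: x ahead of the robot, y to its left, z up, the work surface at z = 0. Lengths are in m, angles in rad, forces in N, time in s.
With the tool pointing down it reaches from about 0.375 to 0.925 m from the base axis. Payload 5.7 kg.
Tool frame: the origin (TCP) lies at the very end of the fingers, on their centre line; the grasp point (between the pads) lies 19 mm behind it; z points along the fingers, y is the line along which they close (so a half turn about z gives the same grasp; the last joint's range is limited). The gripper opens to 85 mm and grips with 20 to 120 N. Pads are 22 mm wide; open, the fingers measure 114 mm over their backs; the gripper's body (76 mm by 85 mm) begins 54 mm behind the grasp point. The pads swing forward as they close: fully open they stand 13 mm farther back than shut.
Start: joints at [1.169, 0.359, 1.51, -0, 1.272, -0.115], TCP at [0.17, 0.575, 0.231] pointing down, gripper open.
Joint ranges: [-2.97, 2.97], [-1.01, 2.36], [0.21, 2.38], [-0.96, 4.11], [0.2, 2.71], [-2.98, 2.98]. Speed limits (rad/s): [2.39, 2.39, 3.14, 3.14, 3.14, 3.14].

INTERFACE

Orientations are given as a rotation vector (axis times angle).
In Python, from station import bot gives the robot as it stands.
- The arm moves only by the tool jog_arm, never from a script. Its arguments are lists of equal length, an entry for each row: "translation": the shift along the world's x, y, z in cm, a list of three; "spin": the turn about the world's z in degrees; "jaw": the finger opening in cm, from 0 to 8.54. A call has 1 to 10 rows; each row shifts and turns the commanded pose from where the row before left it; what a row does not reach is not made up. A row lasts 1/10 s, in which the tool goes at most 50 mm and 8.59 degrees, less where a joint would pass 70% of its speed; a pose out of reach is approached as far as the arm can. A call with a gripper value outside its range is refused whole. The fingers move at their own pace and stop on an object; "force" is the grip in N (left out, the last holds). Time passes only in rows, so rows that do not move let the fingers close. It gives the time, the measured TCP pose, the force, the opening and the grip force at its end, in the units of the state.
- bot.get_state(): the state, without advancing time (a new reading comes with each control period).
- bot.snapshot(name): name is "scene" or "side" or "wrist"; returns a dict with "pixels" (420x560x3 uint8, red, green, blue), "fx", "fy", "cx", "cy" (pixels), "R" (3x3) and "t" (3): a world point X has camera coordinates R X + t. Camera axes: x right, y down, z forward; pixel columns grow to the right and rows downward; lengths in m; the calibration is good to about 2 mm. The wrist camera is an equidistant fisheye: a pixel r from the principal point sees the ray r / f radians off the axis. A picture is of the moment at which its call begins. There is no depth.
- bot.hand_in(): hands the job in; it is judged then, once.
Trained networks look in the newest picture that a camera, given by its name, has taken for a name from the list of things; names that differ only in an ending like _2 or _b are one class to them, and where a whole thing is asked for, a point or a joint stands for the part that bears it (a point fixed in the world has none). Each returns a list of dicts, best first, with "p" (0 to 1); they miss things now and then, are a little off and sometimes report something else, mostly with a low value. They report only what shows in the picture. A call takes as long as a camera call. They do not tell look-alikes from the thing itself.
- bot.cut_out(camera, label): "pixels" (420x560 bool, what is visible of it) and "point" ([column, row] in pixels, amid what is visible of it).
The state is a dict: "time": time; "qpos": joint angles; "joint_velocities": joint speeds; "effort": joint torques, N m; "position": TCP position; "tool_rot": TCP orientation; "contact_force": force on the tool from outside, world axes, zero at the start; "ft_torque": the same for the moment, N m; "finger_gap": finger opening in m; "gripper_force": force on a finger pad.
Only numpy, scipy, OpenCV 4.12 (cv2) and the standard library are available. Lean on these libraries where they do the work, as an engineer would, in place of code of your own. Each camera call takes 0.05 s, during which the arm holds its last target. There are 200 camera calls.

TASK

Get things ready for the next load. With the tray still empty, turn the scale's dial disc by its finger bar until the needle reads zero; then tip the dosing cup over the tray little by little until exactly three balls have dropped in (never more, and do not lean on the tray), and stand the cup with the rest of the balls back upright on its cork mat. Slide every lint filter lying on the counter fully home in a bay of the filter housing, at any time, and leave the spray bottle, jar and mug where they are.

Things in the scene. Friction and masses are not known exactly. Their poses are not given: they have to be found in the camera images.
- housing: Low white filter housing fixed to the counter, 96 deep (x), 212 wide, 28 high. Origin: middle of its open mouth at counter level; +x runs into it. Three bays side by side, open towards -x, centred at y = -64, 0, +64; each 59 wide, 16 high, 82 deep to the stop; partitions 5 thick with round noses; the counter is the floor. A filter fully home has its origin 22 inside the mouth.
- pan_in (a point): Centre of the floor of the scale's square steel weighing tray: inside 132 x 132, walls 36 above this point, rim about 108 above the counter when empty. Axes as the scale  +x from tray to dial. The tray sinks with load and must not be leaned on.
- pan_tray (a joint): Sinking of the weighing tray in m: 0 empty, 0.00245 more for each ball (25 g); it settles in about 1.5 s after a ball lands.
- needle (a joint): Angle of the black needle of the dial that lies flat on top of the scale: 0 with the tray empty, pointing away from the tray (+x of the scale), 0.35 rad clockwise from above for each ball. Driven by the tray; its tip, 58 from the dial's axis, shows just outside the turning dial disc.
- bezel (a joint): Rotation of the dial disc (zero adjustment), rad, positive anticlockwise from above: at 0 the disc's long zero mark stands at the needle of the empty scale. Stiff enough to stay where left (0.03 N m). Range -1.5 to 1.5.
- bezel_grip (a point): Point on the dial disc's axis at grip height, 79 above the counter, 150 from the tray's centre. The disc (80 across, top 62 above the counter) has a black upright finger bar 56 x 12 thick, top 89 above the counter. This point's x axis runs along the bar to the long black zero mark at the disc's edge, 39 out; short marks follow clockwise every 0.35 rad, one per ball.
- mat: Cork mat fixed on the counter, 240 (x) x 90 (y) x 4. Origin: centre of its underside.
- cup: Clear dosing cup: trough 165 long (x), 34 wide inside; feet 74 wide, 45 ahead of and behind the middle. Floor: arc of 130 radius, lowest (10 up) at the middle, rising to an open lip at +x; closed end at -x. Balls in single file; tilted slowly they leave one by one, one per further 0.1 rad (first near 0.45 rad with five, 0.56 with four; third by 0.8). 0.18-0.28 kg. Origin: centre of underside.
- cup_grip (a point): Grip point of the grey bridge handle over the cup's middle, 83 above its underside: an upright slab 12 thick (cup x) x 46 wide (cup y), from 55 to 101 above the underside.
- cup_lip (a point): Middle of the cup's pouring lip (floor edge): 100 ahead (+x) of the cup's origin, 57 above its underside.
- filter1: Grey lint filter (two or three are present): flat frame 120 (x) x 56 (y) x 12 with steel mesh, 0.1 kg, and an upright grip tab on its rear end: 28 long (x), 10 thick (y), centred 44 behind the origin, its top 48 above the underside. Origin: centre of the underside. The front (+x) goes into the housing first.
- filter2: Grey lint filter (two or three are present): flat frame 120 (x) x 56 (y) x 12 with steel mesh, 0.1 kg, and an upright grip tab on its rear end: 28 long (x), 10 thick (y), centred 44 behind the origin, its top 48 above the underside. Origin: centre of the underside. The front (+x) goes into the housing first.
- filter3: Grey lint filter (two or three are present): flat frame 120 (x) x 56 (y) x 12 with steel mesh, 0.1 kg, and an upright grip tab on its rear end: 28 long (x), 10 thick (y), centred 44 behind the origin, its top 48 above the underside. Origin: centre of the underside. The front (+x) goes into the housing first.
- ball1_center (a point): Centre of a hard white detergent ball, 30 across, 25 g (four or five are present, all in the cup at the start).
- ball2_center (a point): Centre of a hard white detergent ball, 30 across, 25 g (four or five are present, all in the cup at the start).
- ball3_center (a point): Centre of a hard white detergent ball, 30 across, 25 g (four or five are present, all in the cup at the start).
- ball4_center (a point): Centre of a hard white detergent ball, 30 across, 25 g (four or five are present, all in the cup at the start).
- ball5_center (a point): Centre of a hard white detergent ball, 30 across, 25 g (four or five are present, all in the cup at the start).
- spray: White spray bottle, 68 across, 190 high: a bystander. Origin: its underside.
- jar: Glass jar, 70 across, 100 high: a bystander. Origin: its underside.
- mug: White mug, 80 across, 90 high: a bystander. Origin: its underside.
Things that resemble listed ones, but are neither listed nor needed, are in the scene too. What is shaped like the part that bears ball5_center but black or pink is not meant.

How it is judged:
By the outcome, as a careful person would: the job done as asked, in the order asked, and still so for the second after the job is handed in, with the robot touching nothing.
Of filter1, filter2, filter3 only 2 to 3 are there at a start; the rules pass over those that are not, and their reading is None.
Of ball5, mug, spray only 1 to 2 are there at a start; the rules pass over those that are not, and their reading is None.
At some moment in a run one of filter1, filter2, filter3 may be knocked a few centimetres aside while the robot is not near it.
It also fails if it takes over 208 s, if anything falls off the work surface, if the arm or the gripper's body presses on something with over 40 N, if the wrist force passes 120 N, or if a joint passes its speed limit or range.

## Working session

There is one attempt and no reset: what is moved stays moved. The work goes in short steps, Python scripts to look and compute and a tool call to move; the robot and the scene stay as the last step left them, time stands still between calls to the robot, and variables do not carry over. Pictures are saved under pics/ and viewed, at most 14 in all, crops included, and the job is handed in when it is done.

Besides the shell and the picture viewer there is one more tool, called after ">>>" as name(argument=value, ...), one argument or row to a line, values as JSON. jog_arm: Moves the arm, as the interface text tells. Its arguments: {"type":"object","properties":{"translation":{"type":"array"},"spin":{"type":"array"},"jaw":{"type":"array"},"force":{"type":"number"}},"required":["translation","spin","jaw"]}

```bash
ls; mkdir -p pics
cat > h.py <<'E'
from station import bot
import numpy as np, cv2
def save(s,n): cv2.imwrite(f'pics/{n}.png',s['pixels'][:,:,::-1])
def ray(s,px):
    R=np.array(s['R']);t=np.array(s['t']);c=-R.T@t
    d=R.T@np.array([(px[0]-s['cx'])/s['fx'],(px[1]-s['cy'])/s['fy'],1]);return c,d
def onz(s,px,z):
    c,d=ray(s,px);return c+d*(z-c[2])/d[2]
def proj(s,X):
    p=np.array(s['R'])@np.array(X)+np.array(s['t']);return np.array([s['fx']*p[0]/p[2]+s['cx'],s['fy']*p[1]/p[2]+s['cy']])
def tri(s1,p1,s2,p2):
    c1,d1=ray(s1,p1);c2,d2=ray(s2,p2);A=np.stack([d1,-d2],1)
    k=np.linalg.lstsq(A,c2-c1,rcond=None)[0];a=c1+k[0]*d1;b=c2+k[1]*d2
    return (a+b)/2,np.linalg.norm(a-b)
E
python3 - <<'E'
from h import *
S={}
for n in('scene','side'):
    S[n]=bot.snapshot(n);s=S[n];save(s,n+'0');print(n,-np.array(s['R']).T@s['t'])
for l in ['housing','pan_in','bezel','needle','mat','cup','filter1','ball1_center','spray','jar','mug']:
    for n in('scene','side'):
        for r in bot.cut_out(n,l)[:6]:
            if r['p']>.2: print(l,n,round(r['p'],2),np.round(r['point']),r['pixels'].sum())
print(bot.get_state())
E
```

```text
pics
scene [ 1.26474095 -0.33768564  0.52923099]
side [0.49554518 0.62754501 0.65627887]
housing scene 0.83 [113. 292.] 3012
housing side 0.63 [304. 158.] 1780
pan_in scene 0.88 [340. 154.] 2033
pan_in side 0.73 [348. 377.] 9928
bezel scene 0.86 [385. 184.] 473
bezel side 0.74 [246. 365.] 2110
needle scene 0.3 [272. 255.] 1477
mat scene 0.76 [268. 257.] 1492
mat side 0.71 [276. 256.] 1828
mat side 0.32 [282. 224.] 76
cup scene 0.96 [278. 242.] 1856
cup side 0.87 [283. 218.] 1070
filter1 scene 0.92 [249. 211.] 749
filter1 scene 0.82 [211. 225.] 767
filter1 scene 0.72 [275. 202.] 459
filter1 side 0.97 [337. 279.] 1653
filter1 side 0.64 [359. 220.] 1119
filter1 side 0.62 [343. 247.] 1355
spray scene 0.84 [360. 233.] 2595
spray side 0.85 [199. 239.] 2501
jar scene 0.97 [220. 296.] 2448
jar side 0.92 [247. 164.] 1135
mug scene 0.73 [287. 229.] 121
mug scene 0.57 [274. 238.] 1979
{'time': 1.2, 'qpos': array([ 1.16890608e+00,  3.58804790e-01,  1.51042631e+00,  1.97227693e-06,
        1.27245652e+00, -1.15086656e-01]), 'joint_velocities': array([-8.32115479e-04, -1.62968018e-04,  9.35778353e-05,  9.92998614e-05,
        1.23784530e-03, -1.24966328e-04]), 'effort': array([-3.49420588e-04, -5.27589083e+01, -2.79043794e+01, -2.48197812e-04,
        1.77157461e-03,  4.40389067e-05]), 'position': array([0.16971968, 0.57546383, 0.23125388]), 'tool_rot': array([-4.48964727e-01, -3.10932003e+00,  1.43464112e-04]), 'contact_force': array([ 0.13628407, -0.0726447 , -0.31500954]), 'ft_torque': array([-0.02636799, -0.0323312 ,  0.00632899]), 'gripper_force': 0.0, 'finger_gap': 0.08555757900450703}
```

>>> jog_arm(
  translation=[
    [0,0,0],
  ],
  spin=[
    [0,0,1],
  ],
  jaw=[8.5],
)

```text
$.spin[0]: bad value
```

View pics/scene0.png

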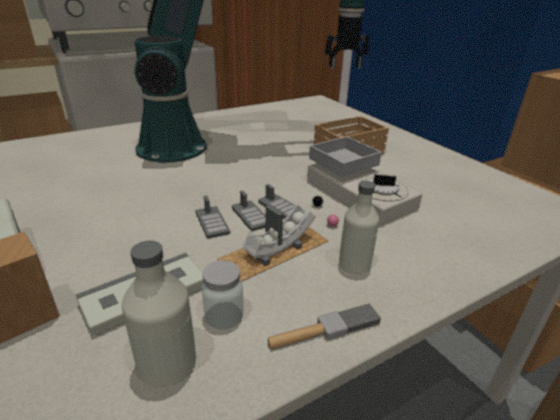

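View pics/side0.png

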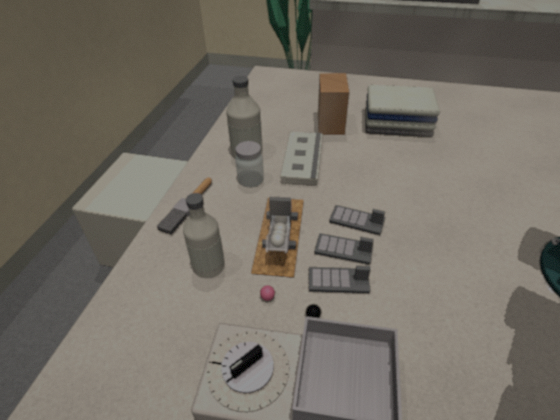

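Run:
```python
from h import *
a=cv2.imread('pics/side0.png')
c1=cv2.resize(a[180:420,150:410],None,fx=2.4,fy=2.4,interpolation=cv2.INTER_CUBIC)
cv2.imwrite('pics/c1.png',c1)
s=bot.snapshot('side');sc=bot.snapshot('scene')
def box(m):
    p=np.argwhere(m)[:,::-1].astype(np.float32); return np.round(cv2.boxPoints(cv2.minAreaRect(p)),1).tolist()
m=bot.cut_out('side','mat')[0];print('mat',[onz(s,p,.004).round(3)[:2].tolist() for p in box(m['pixels'])])
for r in bot.cut_out('side','filter1')[:3]:
    print('f',r['p'],onz(s,r['point'],.012).round(3)[:2],[onz(s,p,.012).round(3)[:2].tolist() for p in box(r['pixels'])])
m=bot.cut_out('side','housing')[0];print('hous',[onz(s,p,.028).round(3)[:2].tolist() for p in box(m['pixels'])])
m=bot.cut_out('side','pan_in')[0];print('pan',[onz(s,p,.108).round(3)[:2].tolist() for p in box(m['pixels'])])
m=bot.cut_out('side','bezel')[0];print('bez',onz(s,m['point'],.07).round(3))
print('spray',onz(s,(206,265),0),'jar',onz(s,(250,178),0),onz(sc,(360,262),0),onz(sc,(222,315),0),onz(sc,(165,365),0))
```

```text
mat [[0.691, 0.147], [0.74, -0.099], [0.628, -0.102], [0.6, 0.14]]
f 0.75 [ 0.482 -0.052] [[0.558, -0.025], [0.556, -0.117], [0.429, -0.098], [0.439, -0.01]]
f 0.64 [0.511 0.127] [[0.577, 0.105], [0.455, 0.077], [0.45, 0.146], [0.564, 0.173]]
f 0.64 [0.511 0.039] [[0.573, 0.077], [0.578, 0.002], [0.453, -0.0], [0.455, 0.074]]
hous [[0.695, -0.128], [0.74, -0.366], [0.627, -0.37], [0.6, -0.135]]
pan [[0.537, 0.436], [0.569, 0.29], [0.405, 0.252], [0.401, 0.404]]
bez [0.625 0.368 0.07 ]
spray [0.78917731 0.14351435 0.        ] jar [ 0.78522933 -0.1587983   0.        ] [0.78644476 0.15856672 0.        ] [ 0.78343209 -0.15594879  0.        ] [ 0.8361039  -0.27416162  0.        ]
```

View pics/c1.png

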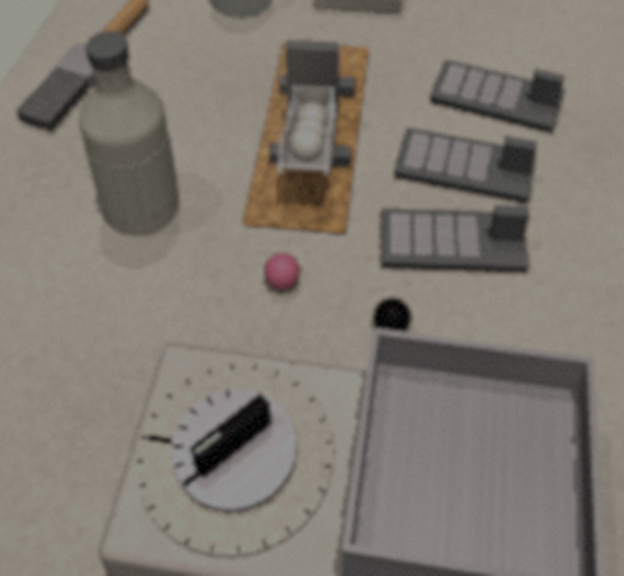

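>>> jog_arm(
  translation=[
    [0,0,0],
    [0,0,0],
    [0,0,0],
    [0,0,0],
    [0,0,0],
    [0,0,0],
    [0,0,0],
    [0,0,0],
    [0,0,0],
    [0,0,0],
  ],
  spin=[8.5,8.5,8.5,8.5,8.5,8.5,8.5,8.5,8.5,8.5],
  jaw=[8.5,8.5,8.5,8.5,8.5,8.5,8.5,8.5,8.5,8.5],
)

```text
time: 2.55
position: [0.1697, 0.5755, 0.2313]
tool_rot: [-1.778, 2.59, -0.0]
contact_force: [0.6, 0.9, -0.2]
finger_gap: 0.0851
gripper_force: 0.0
```

```bash
cat > st.py <<'E'
from h import *
from scipy.spatial.transform import Rotation as R
s=bot.get_state();print(s['time'],s['qpos'].round(3),s['position'].round(4));print(R.from_rotvec(s['tool_rot']).as_matrix().round(3),s['finger_gap'],s['contact_force'].round(1),s['gripper_force'])
E
python3 st.py
```

```text
2.55 [ 1.169  0.359  1.51  -0.     1.272 -1.605] [0.1697 0.5755 0.2313]
[[-0.36  -0.933  0.   ]
 [-0.933  0.36  -0.   ]
 [ 0.    -0.    -1.   ]] 0.08509668950442945 [ 0.6  0.9 -0.2] 0.0
```

>>> jog_arm(
  translation=[
    [0,0,0],
    [0,0,0],
    [0,0,0],
    [0,0,0],
    [0,0,0],
    [0,0,0],
    [0,0,0],
    [0,0,0],
    [0,0,0],
    [0,0,0],
  ],
  spin=[8.5,8.5,8.5,8.5,8.5,8.5,8.5,8.5,8.5,8.5],
  jaw=[8.5,8.5,8.5,8.5,8.5,8.5,8.5,8.5,8.5,8.5],
)

```text
time: 3.55
position: [0.1521, 0.5821, 0.2304]
tool_rot: [3.042, -0.776, 0.055]
contact_force: [-0.9, 0.6, 0.4]
finger_gap: 0.0851
gripper_force: 0.0
```

>>> jog_arm(
  translation=[
    [0,0,0],
    [0,0,0],
    [0,0,0],
    [0,0,0],
    [0,0,0],
  ],
  spin=[8.5,8.5,8.5,8.5,8.5],
  jaw=[8.5,8.5,8.5,8.5,8.5],
)

```text
time: 4.05
position: [0.0098, 0.5869, 0.194]
tool_rot: [-3.028, -0.016, -0.403]
contact_force: [-0.2, 0.5, 0.2]
finger_gap: 0.0845
gripper_force: 0.0
```

```bash
python3 st.py
```

```text
4.05 [ 1.604  0.356  1.657 -0.305  1.067 -2.979] [0.0098 0.5869 0.194 ]
[[ 0.965  0.022  0.26 ]
 [-0.001 -0.996  0.088]
 [ 0.261 -0.085 -0.961]] 0.08445169896850208 [-0.2  0.5  0.2] 0.0
```

>>> jog_arm(
  translation=[
    [1,-1,3],
    [1,-1,3],
    [1,-1,3],
    [1,-1,0],
    [1,-1,0],
    [1,-1,0],
    [1,-1,0],
    [1,-1,0],
    [1,-1,0],
    [0,0,0],
  ],
  spin=[-8.5,-8.5,-8.5,-8.5,-8.5,-8.5,-8.5,-8.5,-8.5,0],
  jaw=[8.5,8.5,8.5,8.5,8.5,8.5,8.5,8.5,8.5,8.5],
)

```text
time: 5.05
position: [0.1029, 0.4953, 0.2838]
tool_rot: [2.372, -1.868, 0.394]
contact_force: [0.2, 0.1, -0.0]
finger_gap: 0.0849
gripper_force: 0.0
```

```bash
cat >> st.py <<'E'
import json
open('log.jsonl','a').write(json.dumps([s['qpos'].tolist(),s['position'].tolist(),s['tool_rot'].tolist()])+'\n')
E
python3 st.py; python3 -c "
from h import *
s=bot.snapshot('scene');print(onz(s,(350,150),0),onz(s,(320,140),0),onz(s,(385,135),.0))"
```

```text
5.05 [ 1.367  0.305  1.494 -0.187  1.549 -1.988] [0.1029 0.4953 0.2838]
[[ 0.216 -0.966  0.142]
 [-0.941 -0.245 -0.234]
 [ 0.26  -0.083 -0.962]] 0.08485612742622756 [ 0.2  0.1 -0. ] 0.0
[0.29845111 0.52970299 0.        ] [0.17544967 0.49173857 0.        ] [0.2457294  0.74067085 0.        ]
```

>>> jog_arm(
  translation=[
    [2,-1,0],
    [2,-1,0],
    [2,-1,0],
    [2,-1,0],
    [1,-1,0],
    [1,-1,0],
    [1,-1,0],
    [1,-1,0],
    [1,-1,0],
    [0,0,0],
  ],
  spin=[-8.5,-8.5,-8.5,-8.5,-8.5,-8.5,-8.5,-8.5,-8.5,0],
  jaw=[8.5,8.5,8.5,8.5,8.5,8.5,8.5,8.5,8.5,8.5],
)

```text
time: 6.1
position: [0.2324, 0.405, 0.2839]
tool_rot: [0.683, -2.817, 0.209]
contact_force: [-1.0, -0.3, -0.3]
finger_gap: 0.0849
gripper_force: 0.0
```

```bash
python3 st.py
```

```text
6.1 [ 0.881  0.276  1.534  0.026  1.605 -1.168] [0.2324 0.405  0.2839]
[[-0.864 -0.466 -0.193]
 [-0.432  0.881 -0.192]
 [ 0.259 -0.083 -0.962]] 0.08487025873799646 [-1.  -0.3 -0.3] 0.0
```

>>> jog_arm(
  translation=[
    [0,0,1],
    [0,0,1],
    [0,0,1],
    [0,0,1],
    [0,0,1],
    [0,0,1],
    [0,0,1],
    [0,0,1],
    [0,0,1],
    [0,0,0],
  ],
  spin=[-8.5,-8.5,-8.5,-8.5,-8.5,-8.5,-8.5,-8.5,-8.5,0],
  jaw=[8.5,8.5,8.5,8.5,8.5,8.5,8.5,8.5,8.5,8.5],
)

```text
time: 7.1
position: [0.2306, 0.4064, 0.3754]
tool_rot: [-1.188, -2.611, -0.053]
contact_force: [0.4, 0.1, 0.4]
finger_gap: 0.0849
gripper_force: 0.0
```

```bash
python3 st.py
```

```text
7.1 [ 0.693  0.072  1.569  0.261  1.588 -0.03 ] [0.2306 0.4064 0.3754]
[[-0.627  0.745 -0.23 ]
 [ 0.735  0.663  0.145]
 [ 0.26  -0.078 -0.962]] 0.08490743789267126 [0.4 0.1 0.4] 0.0
```

```bash
cat > kin.py <<'E'
import numpy as np, json
from scipy.spatial.transform import Rotation as R
from scipy.optimize import least_squares
lo=np.array([-2.97,-1.01,.21,-.96,.2,-2.98]);hi=np.array([2.97,2.36,2.38,4.11,2.71,2.98])
def fk(q,p):
    d1,a1,L2,a2,L3,d6=p
    r=R.from_euler('z',q[0]);x=np.array([0,0,d1])+r.apply([a1,0,0])
    r=r*R.from_euler('y',q[1]);x=x+r.apply([0,0,L2])
    r=r*R.from_euler('y',q[2]);x=x+r.apply([a2,0,L3])
    r=r*R.from_euler('z',q[3])*R.from_euler('y',q[4]);x=x+r.apply([0,0,d6])
    return x,r*R.from_euler('z',q[5])
P=np.load('kin.npy') if __import__('os').path.exists('kin.npy') else None
def ik(q,x,r,w=1.):
    def f(v):
        a,b=fk(v,P);return np.r_[w*(a-x),(r*b.inv()).as_rotvec()]
    return least_squares(f,np.clip(q,lo+1e-6,hi-1e-6),bounds=(lo,hi)).x
def row(q,d,spin,w=1.):
    x,r=fk(q,P);return ik(q,x+np.array(d)/100,R.from_euler('z',spin,degrees=True)*r,w)
E
python3 - <<'E'
from kin import *
import kin
D=[json.loads(l) for l in open('log.jsonl')]
q0=[1.169,.359,1.5104,0,1.2725,-.1151];D.append([q0,[.1697,.5755,.2313],[-.44896,-3.10932,0]])
D.append([[1.604,.356,1.657,-.305,1.067,-2.979],[.0098,.5869,.194],[-3.028,-.016,-.403]])
def f(p):return np.concatenate([fk(q,p)[0]-x for q,x,_ in D])
s=least_squares(f,[.15,0,.4,0,.4,.2]);print(s.x,np.abs(s.fun).max());np.save('kin.npy',s.x)
for q,x,rv in D: print((fk(q,s.x)[1].inv()*R.from_rotvec(rv)).as_rotvec().round(3))
kin.P=s.x
for w in (1,2,3,5):
    q=np.array(q0)
    for i in range(25):
        q=row(q,[0,0,0],8.5,w)
        if i in(19,24): print(w,i,q.round(3),fk(q,s.x)[0].round(3))
E
```

```text
[1.99209435e-01 5.00410190e-04 5.59198268e-01 4.48341678e-02
 4.24882713e-01 3.21002479e-01] 0.06510123916728189
[0.    0.    1.571]
[-0.     0.     1.571]
[-0.     0.     1.571]
[-0.    -0.     1.571]
[-0.     0.     1.571]
1 19 [ 1.243  0.356  1.518 -0.02   1.267 -2.98 ] [0.195 0.555 0.233]
1 24 [ 1.77   0.312  1.695 -0.176  1.115 -2.98 ] [-0.059  0.546  0.195]
2 19 [ 1.218  0.357  1.516 -0.037  1.267 -2.98 ] [0.214 0.549 0.233]
2 24 [ 1.554  0.3    1.722 -0.33   1.05  -2.98 ] [0.1   0.555 0.201]
3 19 [ 1.208  0.357  1.515 -0.045  1.267 -2.98 ] [0.222 0.546 0.233]
3 24 [ 1.469  0.289  1.72  -0.39   1.035 -2.98 ] [0.162 0.552 0.213]
5 19 [ 1.201  0.357  1.515 -0.05   1.267 -2.98 ] [0.227 0.544 0.234]
5 24 [ 1.412  0.28   1.714 -0.43   1.028 -2.98 ] [0.203 0.547 0.225]
```

```bash
sed -i "s/d1,a1,L2,a2,L3,d6=p/d1,a1,L2,a2,L3,d6,b=p/; s/r.apply(\[a1,0,0\])/r.apply([a1,b,0])/; s/return x,r\*R.from_euler('z',q\[5\])/return x,r*R.from_euler('z',q[5]+np.pi\/2)/" kin.py
cat > fit.py <<'E'
from kin import *
import kin
D=[json.loads(l) for l in open('log.jsonl')]
q0=[1.169,.359,1.5104,0,1.2725,-.1151];D.append([q0,[.1697,.5755,.2313],[-.44896,-3.10932,0]])
D.append([[1.604,.356,1.657,-.305,1.067,-2.979],[.0098,.5869,.194],[-3.028,-.016,-.403]])
def f(p):return np.concatenate([fk(q,p)[0]-x for q,x,_ in D])
s=least_squares(f,[.15,0,.4,0,.4,.2,.07]);print(s.x,np.abs(s.fun).max());np.save('kin.npy',s.x)
kin.P=s.x
E
cat fit.py - > t.py <<'E'
for w in (1,1.5,2,3):
    q=np.array(q0)
    for i in range(25):
        q=row(q,[0,0,0],8.5,w)
        if i in(19,24): print(w,i,q.round(3),fk(q,s.x)[0].round(4))
E
python3 t.py
```

```text
[2.66720495e-01 2.29680637e-04 6.11309175e-01 1.12478978e-01
 4.33399918e-01 3.72866751e-01 6.88680327e-02] 0.00011061121796485107
1 19 [ 1.243  0.364  1.506 -0.021  1.271 -2.98 ] [0.135  0.5869 0.2301]
1 24 [ 1.76   0.377  1.612 -0.19   1.129 -2.98 ] [-0.1153  0.5757  0.189 ]
1.5 19 [ 1.229  0.363  1.507 -0.032  1.27  -2.98 ] [0.1466 0.5833 0.2301]
1.5 24 [ 1.634  0.361  1.653 -0.284  1.077 -2.98 ] [-0.0138  0.5846  0.1909]
2 19 [ 1.22   0.362  1.508 -0.039  1.27  -2.98 ] [0.154  0.5809 0.2303]
2 24 [ 1.558  0.346  1.669 -0.341  1.053 -2.98 ] [0.0473 0.5853 0.199 ]
3 19 [ 1.211  0.362  1.509 -0.046  1.269 -2.98 ] [0.1615 0.5784 0.2307]
3 24 [ 1.483  0.328  1.68  -0.397  1.035 -2.98 ] [0.1068 0.5825 0.2119]
```

```bash
cat > t2.py <<'E'
from kin import *
rng=np.random.default_rng(0);W=1.7
def tilt(q):
    z=fk(q,P)[1].as_matrix()[:,2];return np.arccos(min(1,-z[2])),z
q=np.array([0.693,.072,1.569,.261,1.588,-.03])
q=np.array(json.loads(open('log.jsonl').readlines()[-1])[0])
n=0
while q[5]<2.979 and n<60: q=row(q,[0,0,0],-8.5,W);n+=1
print(n,q.round(3),tilt(q),fk(q,P)[0])
def ok(q):
    x=fk(q,P)[0];return .24<x[2]<.5 and .35<np.hypot(x[0],x[1])<.8 and x[0]>-.2 and x[1]>-.3
for i in range(25):
    best=None
    for k in range(40):
        d=rng.uniform(-4,4,3).round();s=rng.choice([-8.5,-6,-4,-2,0,4,8])
        q2=row(q,d,s,W)
        if not ok(q2):continue
        c=tilt(q2)[0]
        if best is None or c<best[0]:best=(c,q2,d,s)
    if best[0]>=tilt(q)[0]-1e-4:break
    q=best[1];print(i,best[2],best[3],round(best[0],3),q.round(2),fk(q,P)[0].round(2))
E
python3 t2.py
```

```text
18 [ 1.031 -0.006  1.632 -0.221  1.398  2.98 ] (np.float64(0.24882530150957874), array([ 0.24609856, -0.00906923, -0.96920238])) [0.24996466 0.39471292 0.38041502]
0 [-3.  1.  1.] -6.0 0.209 [ 0.99 -0.02  1.6  -0.18  1.46  2.98] [0.25 0.38 0.4 ]
1 [-1.  3. -4.] -6.0 0.168 [ 0.93  0.03  1.63 -0.14  1.39  2.98] [0.27 0.39 0.36]
2 [-4. -1.  4.] -8.5 0.129 [ 0.85 -0.05  1.6  -0.09  1.5   2.98] [0.26 0.35 0.41]
3 [ 3.  4. -2.] -8.5 0.101 [ 0.75  0.03  1.56 -0.05  1.47  2.98] [0.32 0.37 0.39]
4 [-2.  2. -0.] -8.5 0.087 [0.67 0.01 1.57 0.   1.47 2.98] [0.33 0.35 0.39]
```

```bash
cat >> t2.py <<'E'
q0=q.copy()
res=[]
for k in range(60):
    d=rng.normal(size=3);d=(d/np.linalg.norm(d)*5).round();qq=q0.copy();s=rng.choice([0,0,8.5])
    for i in range(14):
        qq=row(qq,d,s,W);x=fk(qq,P)[0]
        if not(.22<x[2]<1.0 and x[0]>.0 and x[1]>-.2):break
        if i>2:res.append((tilt(qq)[0],d.tolist(),s,i+1,x.round(2).tolist(),qq.round(2).tolist()))
res.sort(key=lambda r:r[0])
print(tilt(q0));[print(r) for r in res[:6]]
E
python3 t2.py | tail -7
```

```text
(np.float64(0.08698731193430417), array([ 0.06635158,  0.05608203, -0.99621899]))
(np.float64(0.06752674471875558), [3.0, -2.0, 3.0], np.float64(8.5), 13, [0.65, 0.08, 0.69], [-0.02, 0.49, 0.21, 0.1, 2.45, 0.45])
(np.float64(0.06909585848972388), [3.0, -2.0, 3.0], np.float64(8.5), 14, [0.66, 0.06, 0.7], [-0.05, 0.49, 0.21, 0.11, 2.44, 0.27])
(np.float64(0.07097307484255516), [3.0, -2.0, 3.0], np.float64(8.5), 12, [0.64, 0.1, 0.69], [0.01, 0.49, 0.21, 0.11, 2.46, 0.63])
(np.float64(0.07828136896009558), [3.0, -2.0, 3.0], np.float64(8.5), 11, [0.64, 0.12, 0.69], [0.05, 0.49, 0.21, 0.11, 2.47, 0.82])
(np.float64(0.08325254125175145), [-3.0, -4.0, -1.0], np.float64(0.0), 11, [0.01, -0.1, 0.28], [-2.22, -0.56, 2.18, 0.0, 1.6, 0.1])
(np.float64(0.08325254125177281), [-3.0, -4.0, -1.0], np.float64(0.0), 10, [0.04, -0.06, 0.29], [-2.22, -0.68, 2.18, 0.0, 1.73, 0.1])
```

>>> jog_arm(
  translation=[
    [0,0,0],
    [0,0,0],
    [0,0,0],
    [0,0,0],
    [0,0,0],
    [0,0,0],
    [0,0,0],
    [0,0,0],
    [0,0,0],
    [0,0,0],
  ],
  spin=[-8.5,-8.5,-8.5,-8.5,-8.5,-8.5,-8.5,-8.5,-8.5,-8.5],
  jaw=[8.5,8.5,8.5,8.5,8.5,8.5,8.5,8.5,8.5,8.5],
)

```text
time: 8.1
position: [0.2306, 0.4061, 0.3733]
tool_rot: [-2.713, -1.151, -0.312]
contact_force: [-0.1, -0.0, -0.8]
finger_gap: 0.0853
gripper_force: 0.0
```

>>> jog_arm(
  translation=[
    [0,0,0],
    [0,0,0],
    [0,0,0],
    [0,0,0],
    [0,0,0],
    [0,0,0],
    [0,0,0],
    [0,0,0],
    [0,0,0],
  ],
  spin=[-8.5,-8.5,-8.5,-8.5,-8.5,-8.5,-8.5,-8.5,0],
  jaw=[8.5,8.5,8.5,8.5,8.5,8.5,8.5,8.5,8.5],
)

```text
time: 9.0
position: [0.2526, 0.3944, 0.3791]
tool_rot: [-3.034, 0.538, -0.384]
contact_force: [0.3, -0.2, 0.1]
finger_gap: 0.0848
gripper_force: 0.0
```

```bash
python3 st.py
```

```text
9.0 [ 1.026 -0.006  1.636 -0.221  1.391  2.974] [0.2526 0.3944 0.3791]
[[ 0.909 -0.334  0.248]
 [-0.343 -0.939 -0.007]
 [ 0.235 -0.079 -0.969]] 0.08476154400631285 [ 0.3 -0.2  0.1] 0.0
```

```bash
cat > t3.py <<'E'
exec(open('t2.py').read().split("q0=q.copy()")[0])
q0=q.copy();res=[]
for ns in (19,20,21,22,23):
  q1=q0.copy()
  for i in range(ns): q1=row(q1,[0,0,0],8.5,W)
  for d in ([3,3,3],[4,3,0],[2,2,4],[4,2,2],[4,0,2],[4,-2,2],[3,-3,3]):
    qq=q1.copy()
    for i in range(22):
        qq=row(qq,d,0,W);x=fk(qq,P)[0]
        if i>2:res.append((round(tilt(qq)[0],4),ns,d,i+1,x.round(2).tolist(),qq.round(2).tolist()))
res.sort(key=lambda r:r[0])
[print(r) for r in res[:8]]
E
python3 t3.py
```

```text
1 [ 0.933 -0.005  1.614 -0.186  1.422  2.98 ] (np.float64(0.2160009904559235), array([ 0.21340937, -0.01979294, -0.97676235])) [0.27764855 0.37587754 0.38495848]
0 [-2. -0.  3.] -8.5 0.178 [ 0.85 -0.04  1.56 -0.15  1.52  2.98] [0.29 0.35 0.42]
1 [-1.  3. -4.] -6.0 0.14 [ 0.79 -0.    1.6  -0.1   1.45  2.98] [0.3  0.35 0.38]
2 [-4. -1.  4.] -8.5 0.109 [ 0.7  -0.08  1.58 -0.06  1.56  2.98] [0.29 0.31 0.43]
3 [ 3.  4. -2.] -8.5 0.09 [ 0.61 -0.01  1.55 -0.02  1.51  2.98] [0.35 0.32 0.41]
4 [-3. -3.  0.] -6.0 0.088 [ 0.52 -0.09  1.62  0.    1.52  2.98] [0.33 0.27 0.41]
(np.float64(0.0077), 20, [4, 0, 2], 12, [0.73, 0.24, 0.58], [0.23, 0.65, 0.21, -0.01, 2.29, -0.28])
(np.float64(0.0114), 22, [2, 2, 4], 10, [0.47, 0.42, 0.71], [0.62, 0.46, 0.21, 0.01, 2.48, -0.19])
(np.float64(0.0119), 22, [4, 3, 0], 12, [0.73, 0.57, 0.36], [0.59, 0.91, 0.21, 0.0, 2.01, -0.22])
(np.float64(0.0123), 19, [4, 0, 2], 12, [0.73, 0.24, 0.58], [0.23, 0.65, 0.21, 0.01, 2.29, -0.13])
(np.float64(0.0131), 23, [2, 2, 4], 10, [0.47, 0.42, 0.71], [0.62, 0.46, 0.21, -0.02, 2.48, -0.35])
(np.float64(0.0156), 21, [4, 2, 2], 10, [0.67, 0.43, 0.55], [0.48, 0.69, 0.21, 0.0, 2.26, -0.17])
(np.float64(0.0162), 22, [3, 3, 3], 10, [0.55, 0.5, 0.61], [0.64, 0.6, 0.21, 0.01, 2.31, -0.16])
(np.float64(0.0167), 22, [4, 2, 2], 10, [0.67, 0.43, 0.55], [0.49, 0.69, 0.21, -0.01, 2.26, -0.33])
```

>>> jog_arm(
  translation=[
    [0,0,0],
    [-2,0,3],
    [-1,3,-4],
    [-4,-1,4],
    [3,4,-2],
    [-3,-3,0],
    [0,0,0],
  ],
  spin=[-8.5,-8.5,-6,-8.5,-8.5,-6,0],
  jaw=[8.5,8.5,8.5,8.5,8.5,8.5,8.5],
)

```text
time: 9.7
position: [0.3281, 0.2591, 0.4015]
tool_rot: [-2.781, 1.329, -0.08]
contact_force: [-0.3, -0.0, -0.1]
finger_gap: 0.0847
gripper_force: 0.0
```

```bash
python3 st.py; sed -i 's/^exec.*/exec(open("t2.py").read().split("n=0")[0])/' t3.py; python3 t3.py
```

```text
9.7 [ 0.511 -0.085  1.633 -0.009  1.516  2.973] [0.3281 0.2591 0.4015]
[[ 0.628 -0.775  0.072]
 [-0.778 -0.627  0.03 ]
 [ 0.022 -0.075 -0.997]] 0.08468826905204212 [-0.3 -0.  -0.1] 0.0
(np.float64(0.0038), 21, [4, 0, 2], 12, [0.74, 0.24, 0.58], [0.22, 0.65, 0.21, -0.0, 2.28, -0.44])
(np.float64(0.0065), 23, [2, 2, 4], 10, [0.48, 0.41, 0.71], [0.6, 0.46, 0.21, 0.01, 2.48, -0.34])
(np.float64(0.0074), 19, [4, -2, 2], 13, [0.77, -0.0, 0.59], [-0.09, 0.64, 0.21, -0.0, 2.29, -0.45])
(np.float64(0.0084), 20, [4, 0, 2], 12, [0.74, 0.24, 0.58], [0.22, 0.65, 0.21, 0.01, 2.28, -0.28])
(np.float64(0.011), 22, [4, 2, 2], 10, [0.67, 0.42, 0.55], [0.47, 0.69, 0.21, 0.0, 2.25, -0.32])
(np.float64(0.0128), 23, [4, 2, 2], 10, [0.67, 0.42, 0.55], [0.48, 0.69, 0.21, -0.01, 2.25, -0.48])
(np.float64(0.015), 23, [3, 3, 3], 9, [0.55, 0.49, 0.61], [0.63, 0.6, 0.21, 0.0, 2.34, -0.32])
(np.float64(0.0154), 23, [4, 3, 0], 12, [0.74, 0.57, 0.36], [0.58, 0.91, 0.21, 0.0, 2.01, -0.37])
```

>>> jog_arm(
  translation=[
    [0,0,0],
    [0,0,0],
    [0,0,0],
    [0,0,0],
    [0,0,0],
    [0,0,0],
    [0,0,0],
    [0,0,0],
    [0,0,0],
    [0,0,0],
  ],
  spin=[8.5,8.5,8.5,8.5,8.5,8.5,8.5,8.5,8.5,8.5],
  jaw=[8.5,8.5,8.5,8.5,8.5,8.5,8.5,8.5,8.5,8.5],
)

```text
time: 10.7
position: [0.329, 0.2632, 0.4056]
tool_rot: [-2.914, -0.909, 0.006]
contact_force: [-0.5, 0.6, 0.4]
finger_gap: 0.085
gripper_force: 0.0
```

>>> jog_arm(
  translation=[
    [0,0,0],
    [4,0,2],
    [4,0,2],
    [4,0,2],
    [4,0,2],
    [4,0,2],
    [4,0,2],
    [4,0,2],
    [0,0,0],
    [0,0,0],
  ],
  spin=[8.5,8.5,8.5,8.5,8.5,8.5,8.5,8.5,8.5,8.5],
  jaw=[8.5,8.5,8.5,8.5,8.5,8.5,8.5,8.5,8.5,8.5],
)

```text
time: 11.7
position: [0.6113, 0.264, 0.5442]
tool_rot: [-1.548, -2.659, 0.098]
contact_force: [-1.4, 0.4, -0.7]
finger_gap: 0.0852
gripper_force: 0.0
```

>>> jog_arm(
  translation=[
    [0,0,0],
    [4,0,2],
    [4,0,2],
    [4,0,2],
    [0,0,0],
  ],
  spin=[8.5,0,0,0,0],
  jaw=[8.5,8.5,8.5,8.5,8.5],
)

```text
time: 12.2
position: [0.7038, 0.255, 0.5761]
tool_rot: [-1.365, -2.775, 0.088]
contact_force: [-0.2, -0.2, -0.5]
finger_gap: 0.0856
gripper_force: 0.0
```

```bash
python3 st.py
```

```text
12.2 [ 0.261  0.65   0.218 -0.015  2.347 -0.406] [0.7038 0.255  0.5761]
[[-0.61   0.79  -0.068]
 [ 0.792  0.609 -0.03 ]
 [ 0.018 -0.072 -0.997]] 0.08559788549496838 [-0.2 -0.2 -0.5] 0.0
```

Just reaching the limit; two or three more pushes.

>>> jog_arm(
  translation=[
    [4,0,2],
    [0,0,0],
  ],
  spin=[0,0],
  jaw=[8.5,8.5],
)

```text
time: 12.4
position: [0.718, 0.2457, 0.5794]
tool_rot: [-1.381, -2.797, 0.05]
contact_force: [-1.1, 0.6, 0.1]
finger_gap: 0.085
gripper_force: 0.0
```

```bash
python3 st.py
python3 - <<'E'
exec(open('t2.py').read().split("n=0")[0])
for d in ([4,0,2],[3,0,1],[2,0,1],[4,1,2],[4,-1,2]):
  qq=q.copy()
  for i in range(4):
    qq=row(qq,d,0,W);print(d,i,tilt(qq)[0].round(4),tilt(qq)[1][:2].round(4))
E
```

```text
12.4 [ 0.244  0.646  0.215 -0.014  2.318 -0.419] [0.718  0.2457 0.5794]
[[-0.608  0.793 -0.034]
 [ 0.794  0.607 -0.019]
 [ 0.006 -0.038 -0.999]] 0.08495576150937735 [-1.1  0.6  0.1] 0.0
[4, 0, 2] 0 0.0133 [-0.0081 -0.0105]
[4, 0, 2] 1 0.0188 [ 0.0187 -0.0024]
[4, 0, 2] 2 0.0464 [0.046  0.0055]
[4, 0, 2] 3 0.0752 [0.074  0.0132]
[3, 0, 1] 0 0.0214 [-0.0168 -0.0132]
[3, 0, 1] 1 0.0078 [ 0.001  -0.0077]
[3, 0, 1] 2 0.0194 [ 0.0192 -0.0022]
[3, 0, 1] 3 0.0379 [0.0378 0.0031]
[2, 0, 1] 0 0.0259 [-0.0213 -0.0147]
[2, 0, 1] 1 0.0134 [-0.0083 -0.0105]
[2, 0, 1] 2 0.0081 [ 0.0049 -0.0064]
[2, 0, 1] 3 0.0185 [ 0.0183 -0.0023]
[4, 1, 2] 0 0.0118 [-0.0067 -0.0097]
[4, 1, 2] 1 0.0214 [ 0.0214 -0.0005]
[4, 1, 2] 2 0.0509 [0.0501 0.0089]
[4, 1, 2] 3 0.0813 [0.0792 0.0182]
[4, -1, 2] 0 0.0148 [-0.0095 -0.0113]
[4, -1, 2] 1 0.0166 [ 0.0161 -0.0042]
[4, -1, 2] 2 0.0425 [0.0424 0.0024]
[4, -1, 2] 3 0.0702 [0.0696 0.0086]
```

>>> jog_arm(
  translation=[
    [3,0,1],
    [3,0,1],
    [0,0,0],
  ],
  spin=[0,0,0],
  jaw=[8.5,8.5,8.5],
)

```text
time: 12.7
position: [0.7454, 0.2339, 0.5665]
tool_rot: [-1.395, -2.815, 0.016]
contact_force: [-0.3, 0.1, -0.2]
finger_gap: 0.0853
gripper_force: 0.0
```

>>> jog_arm(
  translation=[
    [-4,0,-2],
    [-4,0,-2],
    [-3,0.5,-4],
    [0,1,-5],
    [0,1,-5],
    [0,0,0],
  ],
  spin=[0,0,0,0,0,0],
  jaw=[8.5,8.5,8.5,8.5,8.5,8.5],
)

```text
time: 13.3
position: [0.6377, 0.2597, 0.3856]
tool_rot: [-1.385, -2.805, 0.033]
contact_force: [-0.7, -0.9, -1.0]
finger_gap: 0.0846
gripper_force: 0.0
```

```bash
python3 st.py
python3 - <<'E'
from h import *
s=bot.snapshot('wrist');cv2.imwrite('pics/w1.png',cv2.resize(s['pixels'][:,:,::-1],(800,600)));np.savez('w1.npz',R=s['R'],t=s['t'],f=[s['fx'],s['fy'],s['cx'],s['cy']]);print(s['fx'],s['cx'],s['cy'])
E
```

```text
13.3 [ 0.29   0.424  1.041 -0.007  1.701 -0.364] [0.6377 0.2597 0.3856]
[[-0.608  0.794 -0.021]
 [ 0.794  0.608 -0.013]
 [ 0.002 -0.025 -1.   ]] 0.08463219461995716 [-0.7 -0.9 -1. ] 0.0
325.19226210127806 279.7654428601791 212.11257540083005
```

View pics/w1.png

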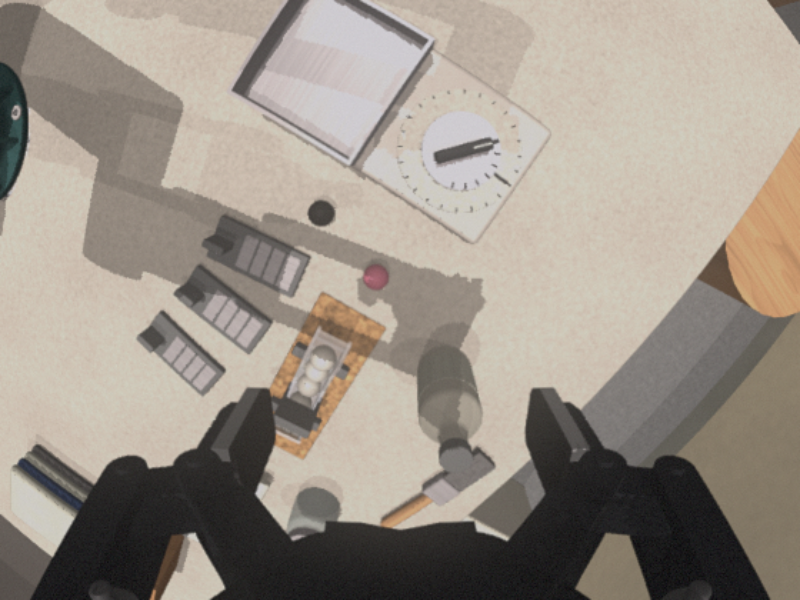

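```bash
cat >> h.py <<'E'
def wray(s,px):
    v=(np.array(px)-[s['cx'],s['cy']])/[s['fx'],s['fy']];th=np.linalg.norm(v)
    d=np.r_[v/max(th,1e-9)*np.sin(th),np.cos(th)];R=np.array(s['R']);return -R.T@np.array(s['t']),R.T@d
def wz(s,px,z):
    c,d=wray(s,px);return c+d*(z-c[2])/d[2]
E
python3 - <<'E'
from h import *
s=bot.snapshot('wrist')
cv2.imwrite('pics/w1c.png',cv2.resize(s['pixels'][20:330,60:400,::-1],None,fx=2.3,fy=1.93,interpolation=cv2.INTER_CUBIC)) if 0 else None
k=560/800
for n,p,z in [('tray',(232,92),.108),('tray',(433,40),.108),('tray',(352,166),.108),('body',(550,130),.058),('body',(473,243),.058),('dialc',(461,150),.062),('bar a',(438,157),.089),('bar b',(494,143),.089),('needle',(510,186),.062),
 ('mat',(321,293),.004),('mat',(385,327),.004),('mat',(302,459),.004)]:
    print(n,wz(s,np.array(p)*k,z)[:2].round(3))
for l in ['filter1','bezel','mat','cup','housing','pan_in']:
  for r in bot.cut_out('wrist',l)[:4]:
    if r['p']<.25:continue
    q=np.argwhere(r['pixels'])[:,::-1].astype(np.float32);z={'filter1':.012,'bezel':.075,'mat':.004,'cup':.06,'housing':.028,'pan_in':.1}[l]
    w=np.array([wz(s,a,z)[:2] for a in q[::3]],np.float32);(c,sz,a)=cv2.minAreaRect(w)
    print(l,round(r['p'],2),'c',np.round(c,3),'size',np.round(sz,3),'ang',round(a,1),'pt',wz(s,r['point'],z)[:2].round(3))
E
```

```text
tray [0.423 0.278]
tray [0.547 0.424]
tray [0.56  0.287]
body [0.692 0.439]
body [0.704 0.295]
dialc [0.633 0.362]
bar a [0.618 0.341]
bar b [0.651 0.385]
needle [0.695 0.365]
mat [0.61  0.132]
mat [0.698 0.145]
mat [ 0.726 -0.095]
filter1 0.88 c [0.513 0.041] size [0.059 0.124] ang 88.1 pt [0.51  0.036]
filter1 0.75 c [0.511 0.125] size [0.131 0.059] ang 11.2 pt [0.51  0.127]
filter1 0.6 c [ 0.495 -0.056] size [0.065 0.124] ang 82.1 pt [ 0.5   -0.052]
filter1 0.37 c [0.453 0.356] size [0.176 0.173] ang 3.6 pt [0.464 0.354]
bezel 0.76 c [0.625 0.361] size [0.075 0.074] ang 88.3 pt [0.628 0.362]
bezel 0.32 c [ 0.675 -0.199] size [0.208 0.017] ang 82.1 pt [ 0.694 -0.119]
mat 0.65 c [0.512 0.036] size [0.059 0.126] ang 89.0 pt [0.513 0.033]
mat 0.6 c [0.662 0.022] size [0.092 0.243] ang 6.7 pt [0.657 0.094]
cup 0.71 c [0.655 0.045] size [0.069 0.157] ang 9.5 pt [0.663 0.044]
cup 0.48 c [0.627 0.361] size [0.078 0.078] ang 62.2 pt [0.628 0.362]
pan_in 0.6 c [0.477 0.35 ] size [0.147 0.143] ang 4.3 pt [0.489 0.346]
```

>>> jog_arm(
  translation=[
    [0,1,-1],
    [0,1,-1],
    [0,1,-1],
    [0,1,-1],
    [0,1,-1],
    [0,1,-1],
    [0,1,-1],
    [-1,1,-1],
    [0,1,-1],
    [0,1,-1],
  ],
  spin=[-8.2,-8.2,-8.2,-8.2,-8.2,-8.2,-8.2,-8.2,-8.2,0],
  jaw=[8.5,8.5,8.5,8.5,8.5,8.5,8.5,8.5,8.5,8.5],
)

```text
time: 14.7
position: [0.6339, 0.3606, 0.2953]
tool_rot: [-2.8, -1.411, 0.009]
contact_force: [0.1, -0.4, -0.8]
finger_gap: 0.0851
gripper_force: 0.0
```

```bash
python3 st.py
python3 - <<'E'
from h import *
s=bot.snapshot('wrist')
c,d=wray(s,(280,210));print('cam',c,d)
R=np.array(s['R']);t=np.array(s['t'])
# rectified top view at z=.062 : 4 px/mm
def wproj(X):
    p=R@X+t;th=np.arctan2(np.hypot(p[0],p[1]),p[2]);u=p[:2]/np.hypot(p[0],p[1])*th
    return u*[s['fx'],s['fy']]+[s['cx'],s['cy']]
W=600;mp=np.zeros((W,W,2),np.float32)
for i in range(W):
    for j in range(W):
        mp[i,j]=wproj(np.array([.627+(j-300)*.00025,.362-(i-300)*.00025,.062]))
im=cv2.remap(s['pixels'],mp[...,0],mp[...,1],cv2.INTER_CUBIC);cv2.imwrite('pics/dial.png',im[:,:,::-1])
E
```

```text
14.7 [0.42  0.513 1.102 0.006 1.533 1.057] [0.6339 0.3606 0.2953]
[[ 0.595  0.804 -0.008]
 [ 0.804 -0.595  0.003]
 [-0.002 -0.008 -1.   ]] 0.08513409863216331 [ 0.1 -0.4 -0.8] 0.0
cam [0.68358381 0.425852   0.43834531] [-0.190868   -0.24605794 -0.95027622]
```

View pics/dial.png

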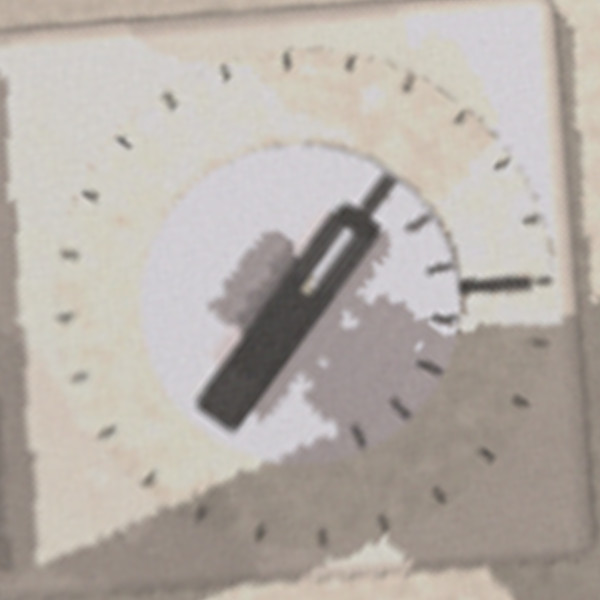

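>>> jog_arm(
  translation=[
    [-0.6,0.1,-4],
    [0,0,-4],
    [0,0,-4],
    [0,0,-4],
    [0,0,-3],
    [0,0,-2],
    [0,0,-1.5],
    [0,0,0],
  ],
  spin=[1,0,0,0,0,0,0,0],
  jaw=[8.5,8.5,8.5,6,5,5,5,5],
  force=20,
)

```text
time: 15.55
position: [0.6263, 0.3604, 0.0674]
tool_rot: [-2.785, -1.44, 0.018]
contact_force: [0.4, -0.8, 0.1]
finger_gap: 0.05
gripper_force: 0.0
```

>>> jog_arm(
  translation=[
    [0,0,0],
    [0,0,0],
    [0,0,0],
    [0,0,0],
    [0,0,0],
    [0,0,0],
    [0,0,0],
    [0,0,0],
  ],
  spin=[0,0,0,0,0,0,0,0],
  jaw=[3,2,1,1,1,1,1,1],
)

```text
time: 16.35
position: [0.6278, 0.3621, 0.0714]
tool_rot: [-2.786, -1.437, 0.008]
contact_force: [-2.2, 2.0, 6.3]
finger_gap: 0.0115
gripper_force: 22.1
```

```bash
python3 st.py
```

```text
16.35 [0.425 0.685 1.353 0.007 1.109 1.039] [0.6278 0.3621 0.0714]
[[ 0.579  0.815 -0.008]
 [ 0.815 -0.579  0.004]
 [-0.001 -0.008 -1.   ]] 0.011497689064939963 [-2.2  2.   6.3] 22.126193940639496
```

>>> jog_arm(
  translation=[
    [0,0,0.4],
    [0,0,0],
    [0,0,0],
    [0,0,0],
    [0,0,0],
    [0,0,0],
    [0,0,0],
    [0,0,0],
    [0,0,0],
    [0,0,0],
  ],
  spin=[0,-7,-8,-8,-8,-8,-8,-3,0,0],
  jaw=[1,1,1,1,1,1,1,1,1,1],
)

```text
time: 17.35
position: [0.628, 0.3608, 0.0721]
tool_rot: [-3.13, -0.125, 0.005]
contact_force: [4.0, 1.7, -11.9]
finger_gap: 0.0112
gripper_force: 21.6
```

>>> jog_arm(
  translation=[
    [0,0,0],
    [0,0,0],
    [0,0,0],
    [0,0,2],
    [0,0,5],
    [0,0,5],
    [0,0,5],
    [0,0,5],
    [0,0,0],
  ],
  spin=[0,0,0,0,0,0,0,0,0],
  jaw=[3,4,5,5,7,8.5,8.5,8.5,8.5],
)

```text
time: 18.25
position: [0.631, 0.3629, 0.304]
tool_rot: [-3.124, -0.125, -0.017]
contact_force: [0.2, -0.3, 1.0]
finger_gap: 0.0849
gripper_force: 0.0
```

```bash
cat > rect.py <<'E'
from h import *
def rect(s,x0,y0,z,px,W=600,H=600):
    R=np.array(s['R']);t=np.array(s['t']);i,j=np.mgrid[0:H,0:W]
    X=np.stack([x0+(j-W/2)*px,y0-(i-H/2)*px,np.full(i.shape,z)],-1);p=X@R.T+t
    h=np.hypot(p[...,0],p[...,1]);th=np.arctan2(h,p[...,2])
    return cv2.remap(s['pixels'],(p[...,0]/h*th*s['fx']+s['cx']).astype(np.float32),(p[...,1]/h*th*s['fy']+s['cy']).astype(np.float32),cv2.INTER_CUBIC)[:,:,::-1]
E
python3 st.py
python3 - <<'E'
from rect import *
s=bot.snapshot('wrist');cv2.imwrite('pics/dial2.png',rect(s,.6275,.3615,.062,.00025))
E
```

```text
18.25 [0.422 0.493 1.114 0.01  1.518 1.912] [0.631  0.3629 0.304 ]
[[ 0.997  0.08   0.01 ]
 [ 0.08  -0.997  0.015]
 [ 0.011 -0.015 -1.   ]] 0.08486711316993208 [ 0.2 -0.3  1. ] 0.0
```

View pics/dial2.png

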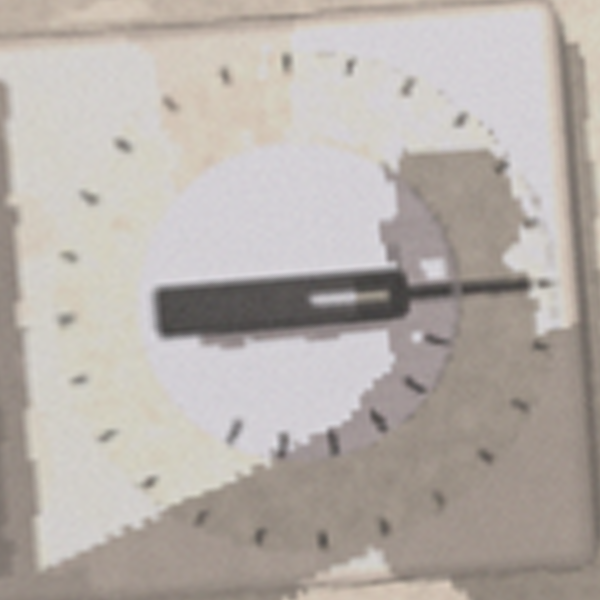

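>>> jog_arm(
  translation=[
    [-1,-4,1],
    [-1,-4,1],
    [-1,-4,1],
    [-1,-4,1],
    [-1,-4,0],
    [-1,-4,0],
    [-1,-4,0],
    [-1,-4,0],
    [-1,-4,0],
    [0,0,0],
  ],
  spin=[-1,0,0,0,0,0,0,0,0,0],
  jaw=[8.5,8.5,8.5,8.5,8.5,8.5,8.5,8.5,8.5,8.5],
)

```text
time: 19.3
position: [0.5352, -0.0031, 0.3325]
tool_rot: [-3.133, -0.091, 0.011]
contact_force: [0.4, 0.3, -0.1]
finger_gap: 0.085
gripper_force: 0.0
```

```bash
python3 st.py
python3 - <<'E'
from rect import *
s=bot.snapshot('wrist');cv2.imwrite('pics/f1.png',rect(s,.56,-.1,.012,.001,500,600))
print(-np.array(s['R']).T@s['t'])
E
```

```text
19.3 [-0.139  0.19   1.496  0.006  1.464  1.373] [ 0.5352 -0.0031  0.3325]
[[ 0.998  0.058 -0.007]
 [ 0.058 -0.998  0.007]
 [-0.007 -0.007 -1.   ]] 0.085032404372864 [ 0.4  0.3 -0.1] 0.0
[0.61741946 0.00123175 0.4751118 ]
```

View pics/f1.png

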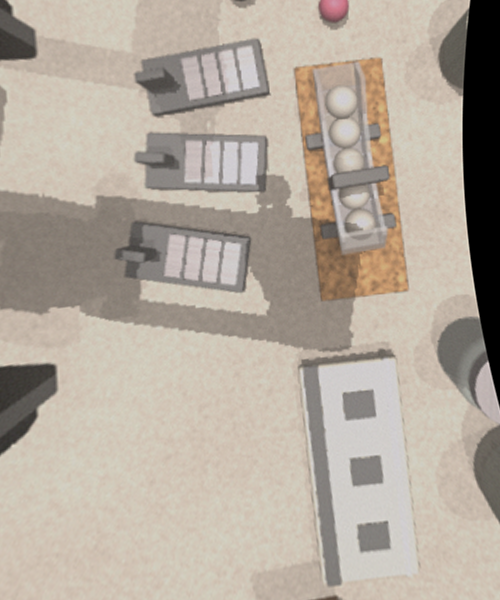

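>>> jog_arm(
  translation=[
    [-2,-1,-4],
    [-2,-1,-4],
    [-2,-1.2,-4],
    [-2.1,-1.5,-4],
    [0,0,-4],
    [0,0,-4],
    [0,0,-4],
    [0,0,-2],
    [0,0,-1],
    [0,0,0],
  ],
  spin=[-5.7,-5,0,0,0,0,0,0,0,0],
  jaw=[8.5,6,5,5,5,5,5,5,5,5],
  force=30,
)

```text
time: 20.35
position: [0.4553, -0.045, 0.0223]
tool_rot: [-3.125, 0.194, 0.01]
contact_force: [0.2, -0.5, 0.7]
finger_gap: 0.05
gripper_force: 0.0
```

>>> jog_arm(
  translation=[
    [0,0,0],
    [0,0,0],
    [0,0,0],
    [0,0,0],
    [0,0,0],
    [0,0,0],
    [0,0,1],
    [0,0,2],
    [0,0,0],
  ],
  spin=[0,0,0,0,0,0,0,0,0],
  jaw=[3,1,0.8,0.8,0.8,0.8,0.8,0.8,0.8],
)

```text
time: 21.25
position: [0.4578, -0.0463, 0.0559]
tool_rot: [-3.127, 0.195, -0.001]
contact_force: [0.2, -0.3, -0.9]
finger_gap: 0.0093
gripper_force: 30.8
```

```bash
python3 st.py
```

```text
21.25 [-0.258  0.416  1.99   0.013  0.736  1.428] [ 0.4578 -0.0463  0.0559]
[[ 0.992 -0.124  0.001]
 [-0.124 -0.992  0.009]
 [ 0.    -0.009 -1.   ]] 0.009308559160989488 [ 0.2 -0.3 -0.9] 30.81280767917633
```

>>> jog_arm(
  translation=[
    [0,-4,0],
    [0,-4,0],
    [0,-4,0],
    [0,-4,0],
    [0,-4,0],
    [0,-4,0],
    [1.5,-4,0],
    [2,-1.6,0],
    [2,0,0],
    [0,0,0],
  ],
  spin=[2,2,2,2,2,3.1,0,0,0,0],
  jaw=[0.8,0.8,0.8,0.8,0.8,0.8,0.8,0.8,0.8,0.8],
)

```text
time: 22.25
position: [0.5136, -0.3434, 0.0536]
tool_rot: [-3.13, -0.163, 0.003]
contact_force: [-0.3, 1.1, -1.0]
finger_gap: 0.0096
gripper_force: 30.8
```

```bash
python3 st.py
python3 - <<'E'
from rect import *
s=bot.snapshot('wrist');cv2.imwrite('pics/f2.png',rect(s,.60,-.27,.014,.0005,600,560))
print(-np.array(s['R']).T@s['t'])
E
```

```text
22.25 [-0.703  0.584  1.631  0.005  0.933  0.761] [ 0.5136 -0.3434  0.0536]
[[ 0.995  0.104 -0.002]
 [ 0.104 -0.995  0.007]
 [-0.002 -0.007 -1.   ]] 0.009552856556086262 [-0.3  1.1 -1. ] 30.77802300453186
[ 0.59487043 -0.33548415  0.19674317]
```

View pics/f2.png

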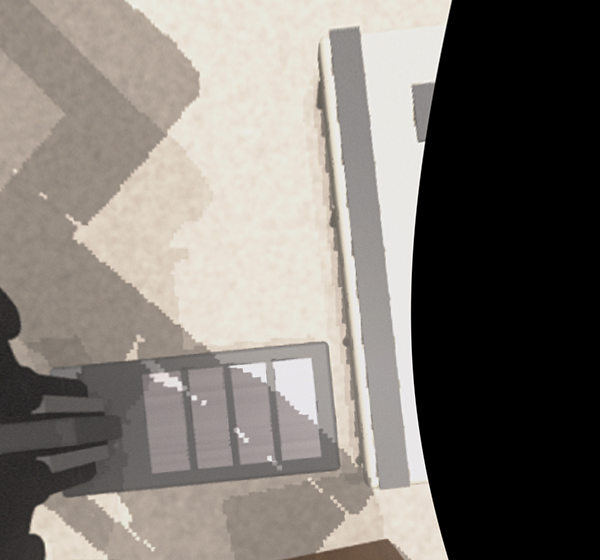

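>>> jog_arm(
  translation=[
    [0,0.05,-1],
    [0,0,-1],
    [0,0,-0.9],
    [0,0,-0.2],
    [1,0.1,0],
    [1,0.1,0],
    [1,0.1,0],
    [1,0.1,0],
    [0,0,0],
  ],
  spin=[0.6,0,0,0,0,0,0,0,0],
  jaw=[0.8,0.8,0.8,0.8,0.8,0.8,0.8,0.8,0.8],
)

```text
time: 23.2
position: [0.5518, -0.3379, 0.0232]
tool_rot: [-3.129, -0.18, 0.006]
contact_force: [-1.1, 0.6, 10.1]
finger_gap: 0.0095
gripper_force: 34.0
```

```bash
python3 st.py
```

```text
23.2 [-0.658  0.656  1.576  0.004  0.917  0.795] [ 0.5518 -0.3379  0.0232]
[[ 0.993  0.115 -0.004]
 [ 0.115 -0.993  0.007]
 [-0.003 -0.008 -1.   ]] 0.009523995331412719 [-1.1  0.6 10.1] 34.030516147613525
```

>>> jog_arm(
  translation=[
    [1,0.1,0.1],
    [1,0.1,0],
    [1,0.1,0],
    [1,0.1,0],
    [1,0.1,0],
    [0.4,0.05,0],
    [0.3,0,0],
    [0.2,0,0],
    [0,0,0],
  ],
  spin=[0,0,0,0,0,0,0,0,0],
  jaw=[0.8,0.8,0.8,0.8,0.8,0.8,0.8,0.8,0.8],
)

```text
time: 24.1
position: [0.6076, -0.3316, 0.0233]
tool_rot: [-3.126, -0.18, 0.015]
contact_force: [-10.0, -1.1, 8.3]
finger_gap: 0.0096
gripper_force: 33.9
```

```bash
python3 st.py
```

```text
24.1 [-0.6    0.707  1.457  0.003  0.992  0.854] [ 0.6076 -0.3316  0.0233]
[[ 0.993  0.115 -0.01 ]
 [ 0.115 -0.993  0.01 ]
 [-0.009 -0.011 -1.   ]] 0.009573899359626437 [-10.   -1.1   8.3] 33.884217739105225
```

>>> jog_arm(
  translation=[
    [0,0,0],
    [0,0,0],
    [0,0,0],
    [0,0,3],
    [0,0,4],
    [-1.5,3.7,0],
    [-1.5,3.7,0],
    [-1.5,3.7,0],
    [-1.5,3.7,0],
    [-1.5,3.7,0],
  ],
  spin=[0,0,0,0,0,-2,-2,-2,-2,0],
  jaw=[1.5,2.5,3,3,5,5,5,5,5,5],
)

```text
time: 25.1
position: [0.5348, -0.1454, 0.0935]
tool_rot: [-3.132, 0.041, 0.005]
contact_force: [1.4, 0.2, 0.3]
finger_gap: 0.0499
gripper_force: 0.0
```

>>> jog_arm(
  translation=[
    [-1.5,3.7,0],
    [-1.5,3.7,0],
    [-1.5,3.7,0],
    [-1.4,3.7,0],
    [0,3.6,0],
    [0,0,0],
  ],
  spin=[0,0,0,0,0,0],
  jaw=[5,5,5,5,5,5],
)

```text
time: 25.7
position: [0.4753, 0.0407, 0.0935]
tool_rot: [-3.131, 0.034, 0.007]
contact_force: [-0.3, -0.6, 0.2]
finger_gap: 0.0498
gripper_force: 0.0
```

```bash
python3 st.py
python3 - <<'E'
from rect import *
s=bot.snapshot('side')
for r in bot.cut_out('side','filter1')[:4]:
    q=np.argwhere(r['pixels'])[:,::-1].astype(np.float32)
    w=np.array([onz(s,a,.012)[:2] for a in q[::3]],np.float32);c,sz,a=cv2.minAreaRect(w);print(r['p'],np.round(c,3),np.round(sz,3),a)
E
```

```text
25.7 [-0.068  0.37   1.92   0.014  0.857  1.516] [0.4753 0.0407 0.0935]
[[ 1.    -0.021 -0.004]
 [-0.021 -1.     0.011]
 [-0.004 -0.011 -1.   ]] 0.049783466338696916 [-0.3 -0.6  0.2] 0.0
0.89 [0.511 0.125] [0.122 0.067] 10.896697998046875
0.76 [ 0.608 -0.34 ] [0.037 0.102] 8.269828796386719
0.68 [0.515 0.041] [0.116 0.066] 2.6905148029327393
0.3 [0.472 0.306] [0.166 0.178] 4.968055725097656
```

>>> jog_arm(
  translation=[
    [-0.2,0,-3],
    [0,0,-3],
    [0,0,-1.1],
    [0,0,0],
    [0,0,0],
    [0,0,0],
    [0,0,0],
    [0,0,0],
    [0,0,1],
    [0,0,2],
  ],
  spin=[0,0,0,0,0,0,0,0,0,0],
  jaw=[5,5,5,3,1,0.8,0.8,0.8,0.8,0.8],
)

```text
time: 26.8
position: [0.4726, 0.0373, 0.0523]
tool_rot: [-3.132, 0.039, 0.012]
contact_force: [-0.4, 0.7, -0.8]
finger_gap: 0.0092
gripper_force: 30.5
```

```bash
python3 st.py
```

```text
26.8 [-0.074  0.439  1.957  0.013  0.754  1.512] [0.4726 0.0373 0.0523]
[[ 1.    -0.025 -0.007]
 [-0.025 -1.     0.01 ]
 [-0.007 -0.009 -1.   ]] 0.009194419864322604 [-0.4  0.7 -0.8] 30.5233097076416
```

>>> jog_arm(
  translation=[
    [0,-4,0],
    [0,-4,0],
    [0,-4,0],
    [0,-4,0],
    [0,-4,0],
    [0,-4,0],
    [0,-4,0],
    [1.5,-3.5,0],
    [1.7,0,0],
    [0,0,0],
  ],
  spin=[2,2,2,1.7,0,0,0,0,0,0],
  jaw=[0.8,0.8,0.8,0.8,0.8,0.8,0.8,0.8,0.8,0.8],
)

```text
time: 27.8
position: [0.5083, -0.2797, 0.0533]
tool_rot: [-3.13, -0.169, 0.003]
contact_force: [0.4, 1.3, -1.7]
finger_gap: 0.0095
gripper_force: 30.6
```

```bash
python3 st.py
python3 - <<'E'
from rect import *
s=bot.snapshot('wrist');im=rect(s,.60,-.27,.0436,.0005,600,560)
print(-np.array(s['R']).T@s['t'])
cv2.imwrite('pics/f3.png',im)
E
```

```text
27.8 [-0.625  0.544  1.72   0.006  0.884  0.834] [ 0.5083 -0.2797  0.0533]
[[ 0.994  0.108 -0.002]
 [ 0.108 -0.994  0.007]
 [-0.002 -0.007 -1.   ]] 0.009494326159353132 [ 0.4  1.3 -1.7] 30.567668080329895
[ 0.58952208 -0.27145708  0.1964173 ]
```

View pics/f3.png

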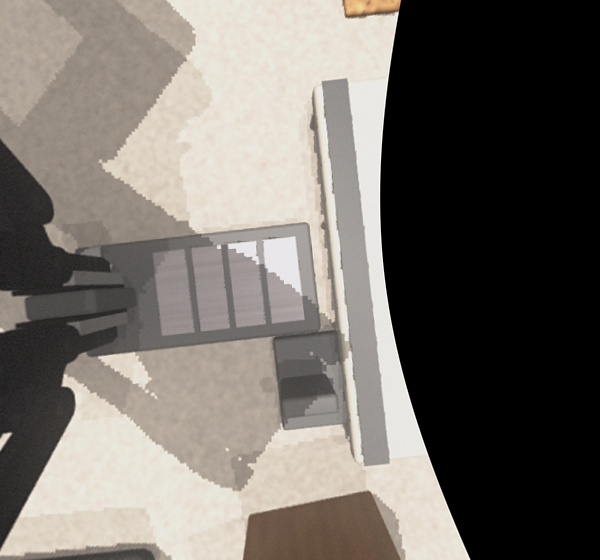

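>>> jog_arm(
  translation=[
    [0,0,-1],
    [0,0,-1],
    [0,0,-0.9],
    [1,0.1,0],
    [1,0.1,0],
    [1,0.1,0],
    [1,0.1,0],
    [1,0.1,0],
    [1,0.1,0],
    [0,0,0],
  ],
  spin=[0,0,0,0,0,0,0,0,0,0],
  jaw=[0.8,0.8,0.8,0.8,0.8,0.8,0.8,0.8,0.8,0.8],
)

```text
time: 28.85
position: [0.5682, -0.2718, 0.0234]
tool_rot: [-3.129, -0.173, 0.005]
contact_force: [-0.7, 0.6, -1.3]
finger_gap: 0.0094
gripper_force: 31.9
```

>>> jog_arm(
  translation=[
    [1,0.1,0],
    [1,0.1,0],
    [1,0.1,0],
    [0.4,0.05,0],
    [0.3,0,0],
    [0,0,0],
  ],
  spin=[0,0,0,0,0,0],
  jaw=[0.8,0.8,0.8,0.8,0.8,0.8],
)

```text
time: 29.45
position: [0.602, -0.2682, 0.023]
tool_rot: [-3.127, -0.172, 0.012]
contact_force: [-3.1, -1.7, 0.3]
finger_gap: 0.0093
gripper_force: 32.0
```

>>> jog_arm(
  translation=[
    [0.3,0,0],
    [0.2,0,0],
    [0,0,0],
  ],
  spin=[0,0,0],
  jaw=[0.8,0.8,0.8],
)

```text
time: 29.75
position: [0.6021, -0.2679, 0.0224]
tool_rot: [-3.125, -0.173, 0.024]
contact_force: [-15.0, -4.0, 4.8]
finger_gap: 0.0096
gripper_force: 32.8
```

>>> jog_arm(
  translation=[
    [0,0,0],
    [0,0,0],
    [0,0,0],
    [0,0,3],
    [0,0,4],
    [-1.5,3.8,0],
    [-1.5,3.8,0],
    [-1.5,3.8,0],
    [-1.5,3.8,0],
    [-1.5,3.8,0],
  ],
  spin=[0,0,0,0,0,2,2,0,0,0],
  jaw=[1.5,2.5,3,3,5,5,5,5,5,5],
)

```text
time: 30.75
position: [0.5336, -0.077, 0.094]
tool_rot: [-3.121, -0.28, 0.004]
contact_force: [0.5, 0.8, -0.3]
finger_gap: 0.0502
gripper_force: 0.0
```

>>> jog_arm(
  translation=[
    [-1.5,3.8,0],
    [-1.5,3.8,0],
    [-1.5,3.8,0],
    [-1,3.8,0],
    [0,3.8,0],
    [0,0,0],
  ],
  spin=[0,0,0,0,0,0],
  jaw=[5,5,5,5,5,5],
)

```text
time: 31.35
position: [0.4787, 0.1157, 0.0941]
tool_rot: [-3.118, -0.286, 0.004]
contact_force: [0.0, -0.7, 0.1]
finger_gap: 0.0499
gripper_force: 0.0
```

```bash
python3 st.py
python3 - <<'E'
from rect import *
s=bot.snapshot('side')
for r in bot.cut_out('side','filter1')[:4]:
    q=np.argwhere(r['pixels'])[:,::-1].astype(np.float32)
    w=np.array([onz(s,a,.012)[:2] for a in q[::3]],np.float32);c,sz,a=cv2.minAreaRect(w);print(r['p'],np.round(c,3),np.round(sz,3),a)
E
```

```text
31.35 [0.089 0.386 1.889 0.014 0.87  1.468] [0.4787 0.1157 0.0941]
[[ 0.983  0.182 -0.003]
 [ 0.182 -0.983  0.01 ]
 [-0.001 -0.011 -1.   ]] 0.04993863314720681 [ 0.  -0.7  0.1] 0.0
0.78 [0.509 0.126] [0.125 0.066] 12.961607933044434
0.7 [ 0.601 -0.276] [0.035 0.095] 8.37358283996582
0.6 [ 0.608 -0.35 ] [0.081 0.032] 82.16952514648438
0.36 [0.472 0.307] [0.167 0.179] 4.764672756195068
```

Grip the last filter and stage it for the +64 bay.

>>> jog_arm(
  translation=[
    [-0.6,-0.2,-3],
    [0,0,-3],
    [0,0,-1.1],
    [0,0,0],
    [0,0,0],
    [0,0,0],
    [0,0,0],
    [0,0,0],
    [0,0,1],
    [0,0,2],
  ],
  spin=[0,0,0,0,0,0,0,0,0,0],
  jaw=[5,5,5,3,1,0.8,0.8,0.8,0.8,0.8],
)

```text
time: 32.45
position: [0.4706, 0.1096, 0.0523]
tool_rot: [-3.12, -0.28, 0.013]
contact_force: [-0.4, -0.1, 0.2]
finger_gap: 0.0092
gripper_force: 30.5
```

```bash
python3 st.py
```

```text
32.45 [0.079 0.448 1.937 0.013 0.765 1.461] [0.4706 0.1096 0.0523]
[[ 0.984  0.178 -0.009]
 [ 0.178 -0.984  0.008]
 [-0.008 -0.01  -1.   ]] 0.00918364068350915 [-0.4 -0.1  0.2] 30.549402236938477
```

>>> jog_arm(
  translation=[
    [0,-4,0],
    [0,-4,0],
    [0,-4,0],
    [0,-4,0],
    [0,-4,0],
    [0,-4,0],
    [0,-4,0],
    [1.1,-4.5,0],
    [1.5,0,0],
    [0,0,0],
  ],
  spin=[-2,-2,0,0,0,0,0,0,0,0],
  jaw=[0.8,0.8,0.8,0.8,0.8,0.8,0.8,0.8,0.8,0.8],
)

```text
time: 33.45
position: [0.5001, -0.2174, 0.0533]
tool_rot: [-3.13, -0.168, 0.003]
contact_force: [-0.3, -0.3, -0.7]
finger_gap: 0.0097
gripper_force: 30.6
```

```bash
python3 st.py
python3 - <<'E'
from rect import *
s=bot.snapshot('wrist');im=rect(s,.60,-.21,.0436,.0005,600,560)
print(-np.array(s['R']).T@s['t'])
cv2.imwrite('pics/f4.png',im)
E
```

```text
33.45 [-0.54   0.508  1.8    0.007  0.84   0.919] [ 0.5001 -0.2174  0.0533]
[[ 0.994  0.107 -0.002]
 [ 0.107 -0.994  0.007]
 [-0.002 -0.008 -1.   ]] 0.009664192859613119 [-0.3 -0.3 -0.7] 30.638405084609985
[ 0.5812954  -0.20916928  0.19636281]
```

View pics/f4.png

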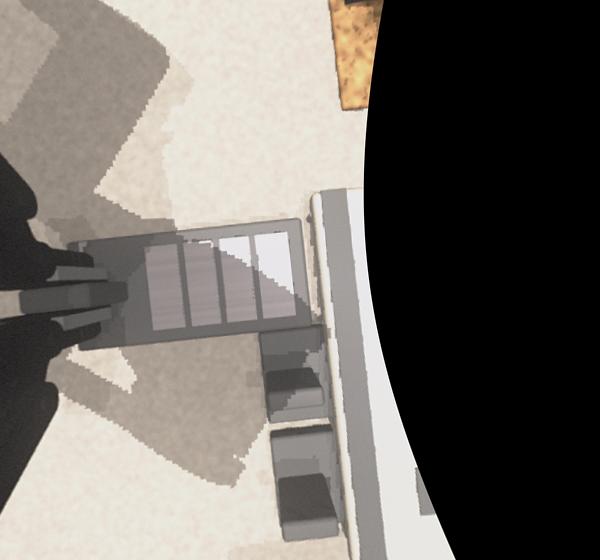

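>>> jog_arm(
  translation=[
    [0,0.15,-1],
    [0,0,-1],
    [0,0,-0.9],
    [1,0.1,0],
    [1,0.1,0],
    [1,0.1,0],
    [1,0.1,0],
    [1,0.1,0],
    [1,0.1,0],
    [0,0,0],
  ],
  spin=[0,0,0,0,0,0,0,0,0,0],
  jaw=[0.8,0.8,0.8,0.8,0.8,0.8,0.8,0.8,0.8,0.8],
)

```text
time: 34.5
position: [0.5594, -0.2078, 0.0229]
tool_rot: [-3.128, -0.172, 0.005]
contact_force: [0.4, -0.6, -0.1]
finger_gap: 0.0078
gripper_force: 0.0
```

>>> jog_arm(
  translation=[
    [1,0.1,0],
    [1,0.1,0],
    [1,0.1,0],
    [0.5,0.05,0],
    [0.4,0,0],
    [0.4,0,0],
    [0.2,0,0],
    [0,0,0],
  ],
  spin=[0,0,0,0,0,0,0,0],
  jaw=[0.8,0.8,0.8,0.8,0.8,0.8,0.8,0.8],
)

```text
time: 35.3
position: [0.6011, -0.2042, 0.0232]
tool_rot: [-3.127, -0.172, 0.013]
contact_force: [-4.1, -1.8, 3.3]
finger_gap: 0.0083
gripper_force: 2.4
```

>>> jog_arm(
  translation=[
    [0,0,0],
    [0,0,3],
    [-1,0,4],
    [-2,0,4],
    [-3,0,4],
    [-3,0,4],
    [-2,0,4],
    [0,0,0],
  ],
  spin=[0,0,0,0,0,0,0,0],
  jaw=[3,3,3,5,5,5,5,5],
)

```text
time: 36.1
position: [0.4942, -0.2059, 0.2594]
tool_rot: [-3.134, -0.17, -0.006]
contact_force: [0.4, -0.7, 0.4]
finger_gap: 0.0501
gripper_force: 0.0
```

```bash
python3 st.py
python3 - <<'E'
from rect import *
s=bot.snapshot('wrist');im=rect(s,.56,-.12,.012,.001,500,600)
print(-np.array(s['R']).T@s['t'])
cv2.imwrite('pics/f5.png',im)
E
```

```text
36.1 [-0.527  0.239  1.613  0.005  1.288  0.934] [ 0.4942 -0.2059  0.2594]
[[ 0.994  0.108  0.004]
 [ 0.108 -0.994  0.003]
 [ 0.004 -0.003 -1.   ]] 0.05007127003783986 [ 0.4 -0.7  0.4] 0.0
[ 0.57450955 -0.19706242  0.40293121]
```

View pics/f5.png

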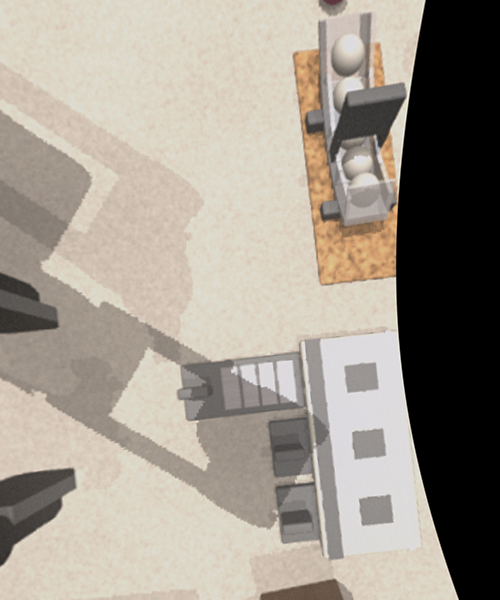

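>>> jog_arm(
  translation=[
    [1.5,-0.4,-4],
    [0,0,-4],
    [0,0,-4],
    [0,0,-4],
    [0,0,-4],
    [0,0,-2.5],
    [0,0,-1.1],
    [0,0,0],
    [0,0,0],
  ],
  spin=[0,0,0,0,0,0,0,0,0],
  jaw=[5,5,5,5,5,5,5,3,1],
  force=50,
)

```text
time: 37.05
position: [0.5088, -0.2086, 0.0178]
tool_rot: [-3.128, -0.171, 0.006]
contact_force: [-0.7, -0.4, -0.2]
finger_gap: 0.0217
gripper_force: 0.0
```

>>> jog_arm(
  translation=[
    [0,0,0],
    [0,0,0],
    [0,0,0],
    [0,0,0],
    [0,0,0.4],
    [-1,-0.1,0],
    [-0.5,0,0],
    [0,0,0],
  ],
  spin=[0,0,0,0,0,0,0,0],
  jaw=[0.8,0.8,0.8,0.8,0.8,0.8,0.8,0.8],
)

```text
time: 37.85
position: [0.4912, -0.2089, 0.0211]
tool_rot: [-3.127, -0.17, 0.01]
contact_force: [-0.2, 0.3, -0.6]
finger_gap: 0.0093
gripper_force: 48.6
```

```bash
python3 st.py
python3 - <<'E'
from rect import *
s=bot.snapshot('wrist');im=rect(s,.60,-.21,.016,.0005,600,560)
print(-np.array(s['R']).T@s['t'])
cv2.imwrite('pics/f6.png',im)
E
```

```text
37.85 [-0.535  0.55   1.841  0.007  0.762  0.922] [ 0.4912 -0.2089  0.0211]
[[ 0.994  0.109 -0.007]
 [ 0.109 -0.994  0.01 ]
 [-0.006 -0.011 -1.   ]] 0.009302299940826165 [-0.2  0.3 -0.6] 48.61502945423126
[ 0.57310468 -0.20085628  0.16382569]
```

View pics/f6.png

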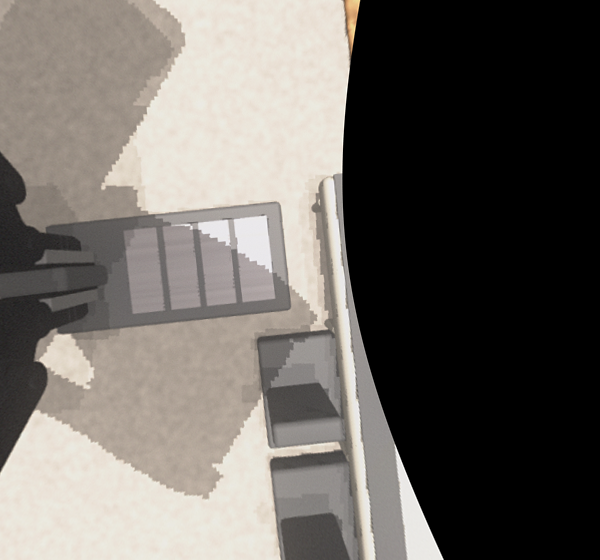

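>>> jog_arm(
  translation=[
    [0,-0.5,0],
    [0,0,-0.2],
    [1,0.1,0],
    [1,0.1,0],
    [1,0.1,0],
    [0,0,0],
  ],
  spin=[0,0,0,0,0,0],
  jaw=[0.8,0.8,0.8,0.8,0.8,0.8],
)

```text
time: 38.5
position: [0.5259, -0.2117, 0.0196]
tool_rot: [-3.129, -0.173, 0.003]
contact_force: [0.5, -0.4, -0.4]
finger_gap: 0.0092
gripper_force: 48.7
```

>>> jog_arm(
  translation=[
    [1,0.1,0],
    [0.5,0.05,0],
    [0,0,0],
  ],
  spin=[0,0,0],
  jaw=[0.8,0.8,0.8],
)

```text
time: 38.8
position: [0.5393, -0.2099, 0.0195]
tool_rot: [-3.128, -0.172, 0.006]
contact_force: [0.1, 0.6, -1.2]
finger_gap: 0.009
gripper_force: 48.8
```

>>> jog_arm(
  translation=[
    [1,0.1,0],
    [1,0.1,0],
    [1,0.1,0],
    [1,0.1,0],
    [1,0.1,0],
    [0.5,0.05,0],
    [0.4,0,0],
    [0.3,0,0],
    [0.2,0,0],
    [0,0,0],
  ],
  spin=[0,0,0,0,0,0,0,0,0,0],
  jaw=[0.8,0.8,0.8,0.8,0.8,0.8,0.8,0.8,0.8,0.8],
)

```text
time: 39.8
position: [0.5916, -0.2041, 0.0187]
tool_rot: [-3.125, -0.174, 0.038]
contact_force: [-28.5, -6.7, 17.7]
finger_gap: 0.0091
gripper_force: 51.8
```

```bash
python3 st.py
```

```text
39.8 [-4.420e-01  6.480e-01  1.612e+00 -1.000e-03  9.080e-01  1.018e+00] [ 0.5916 -0.2041  0.0187]
[[ 0.994  0.111 -0.025]
 [ 0.111 -0.994  0.011]
 [-0.024 -0.013 -1.   ]] 0.009056708837360174 [-28.5  -6.7  17.7] 51.78098201751709
```

>>> jog_arm(
  translation=[
    [-0.3,0,0],
    [0,0,0],
    [0,0,0],
    [0,0,3],
    [0,0,4],
    [0,0,4],
    [-2,2,4],
    [-2,3,4],
    [0,3,4],
    [0,0,0],
  ],
  spin=[0,0,0,0,0,0,0,0,0,0],
  jaw=[1.5,2.5,3,3,5,8,8,8,8,8],
)

```text
time: 40.8
position: [0.5641, -0.1243, 0.253]
tool_rot: [-3.13, -0.176, -0.01]
contact_force: [2.0, 0.1, -0.4]
finger_gap: 0.0796
gripper_force: 0.0
```

```bash
python3 st.py
python3 - <<'E'
from rect import *
s=bot.snapshot('wrist');cam=-np.array(s['R']).T@s['t'];print(cam)
for r in bot.cut_out('wrist','filter1')[:4]:
    q=np.argwhere(r['pixels'])[:,::-1].astype(np.float32)
    w=np.array([wz(s,a,.012)[:2] for a in q],np.float32);
    u=np.array([.9944,.106]);v=np.array([-.106,.9944]);M=[.62,-.2665];a=(w-M)@u;b=(w-M)@v
    print(round(r['p'],2),'depth rear/front',np.percentile(a,[1,5,50,95,99]).round(4),'lat',np.percentile(b,[2,50,98]).round(4))
im=rect(s,.62,-.2665,.012,.0005,300,600);cv2.imwrite('pics/f7.png',im)
E
```

```text
40.8 [-0.342  0.306  1.535  0.009  1.298  1.114] [ 0.5641 -0.1243  0.253 ]
[[ 0.994  0.112  0.006]
 [ 0.112 -0.994  0.007]
 [ 0.006 -0.006 -1.   ]] 0.07961943525531198 [ 2.   0.1 -0.4] 0.0
[ 0.64407355 -0.11560268  0.39673092]
0.79 depth rear/front [-0.0418 -0.0382 -0.0205 -0.0037 -0.002 ] lat [0.0389 0.0658 0.0933]
0.57 depth rear/front [-0.0421 -0.038  -0.0206 -0.0037 -0.002 ] lat [-0.0253  0.0026  0.0306]
0.18 depth rear/front [0.1391 0.1424 0.1618 0.177  0.1796] lat [0.0578 0.0942 0.1281]
```

>>> jog_arm(
  translation=[
    [0.4,3,1],
    [0.4,3,1],
    [0.4,3,1],
    [0.4,3,1],
    [0,2.3,0],
    [0,0,0],
  ],
  spin=[0,0,0,0,0,0],
  jaw=[8,8,8,8,8,8],
)

```text
time: 41.5
position: [0.5766, 0.0185, 0.2851]
tool_rot: [-3.126, -0.175, 0.01]
contact_force: [0.5, 0.2, -1.1]
finger_gap: 0.0798
gripper_force: 0.0
```

Run:
```python
from rect import *
s=bot.snapshot('wrist');cam=-np.array(s['R']).T@s['t'];print(cam)
im=rect(s,.66,.02,.105,.0005,600,600);cv2.imwrite('pics/cup.png',im)
g=cv2.cvtColor(im,cv2.COLOR_BGR2GRAY);m=((g<95)&(g>20)).astype(np.uint8);m[:, :200]=0;m[:,400:]=0
n,l,st,c=cv2.connectedComponentsWithStats(cv2.morphologyEx(m,cv2.MORPH_OPEN,np.ones((3,3))))
for i in range(1,n):
    if st[i,4]>150:
        p=np.argwhere(l==i)[:,::-1].astype(np.float32);r=cv2.minAreaRect(p)
        print(st[i,4],'xy',.66+(r[0][0]-300)*.0005,.02-(r[0][1]-300)*.0005,'size',np.round(np.array(r[1])*.5,1),'ang',r[2])
```

```text
[0.6584225  0.02676439 0.4277728 ]
347 xy 0.6433580780029298 -0.016066284179687498 size [14.7 10.1] ang 55.491477966308594
```

View pics/cup.png

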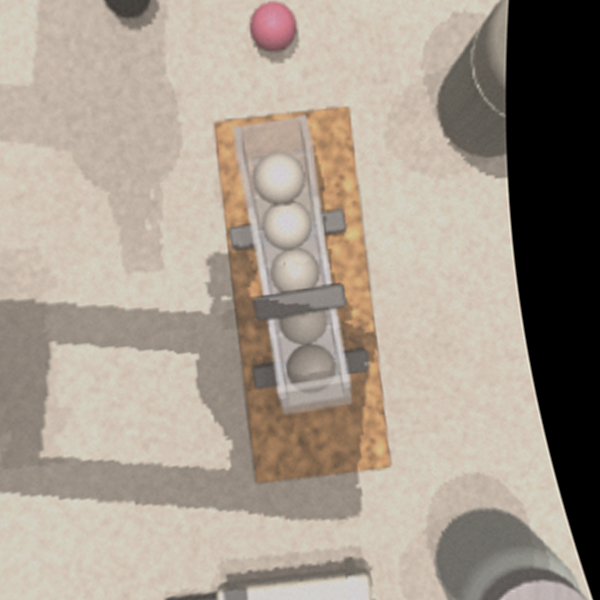

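>>> jog_arm(
  translation=[
    [1,0,0],
    [1,0,0],
    [1,0,0],
    [1,0,0],
    [1,0,0],
    [1,0,0],
    [1,0,0],
    [1,0,0],
    [0.3,0,0],
    [0,0,0],
  ],
  spin=[8.5,8.5,8.5,8.5,8.5,8.5,8.5,8.5,8.5,8.5],
  jaw=[8,8,8,8,8,8,8,8,8,8],
)

```text
time: 42.55
position: [0.66, 0.0143, 0.2847]
tool_rot: [-2.188, -2.248, 0.018]
contact_force: [-0.3, -0.4, -0.9]
finger_gap: 0.0799
gripper_force: 0.0
```

>>> jog_arm(
  translation=[
    [0,0,0],
    [0,0,-4],
    [0,0,-4],
    [0,0,-3],
    [0,0,0],
  ],
  spin=[7,0,0,0,0],
  jaw=[8,8,8,8,8],
)

```text
time: 43.05
position: [0.6555, 0.0149, 0.1703]
tool_rot: [-2.049, -2.365, 0.027]
contact_force: [-0.6, -0.1, 0.0]
finger_gap: 0.0799
gripper_force: 0.0
```

```bash
python3 st.py
```

```text
43.05 [-0.079  0.502  1.432 -0.007  1.226 -0.219] [0.6555 0.0149 0.1703]
[[-0.142  0.99  -0.02 ]
 [ 0.99   0.142 -0.005]
 [-0.002 -0.021 -1.   ]] 0.07990919245591216 [-0.6 -0.1  0. ] 0.0
```

>>> jog_arm(
  translation=[
    [0.4,0.4,-3],
    [0,0,-3],
    [0,0,-2.5],
    [0,0,-1.7],
    [0,0,0],
    [0,0,0],
    [0,0,0],
    [0,0,0],
    [0,0,0],
    [0,0,0],
  ],
  spin=[0,0,0,0,0,0,0,0,0,0],
  jaw=[8,8,8,8,6,5,4,4,4,4],
  force=60,
)

```text
time: 44.05
position: [0.6645, 0.0199, 0.0761]
tool_rot: [-2.055, -2.375, 0.014]
contact_force: [-1.7, -2.8, 7.0]
finger_gap: 0.0454
gripper_force: 61.6
```

```bash
python3 st.py
```

```text
44.05 [-0.07   0.609  1.502 -0.008  1.037 -0.21 ] [0.6645 0.0199 0.0761]
[[-0.144  0.99  -0.006]
 [ 0.99   0.144 -0.006]
 [-0.005 -0.007 -1.   ]] 0.04535415474259011 [-1.7 -2.8  7. ] 61.606187797151506
```

>>> jog_arm(
  translation=[
    [0,0,0.5],
    [0,0,1],
    [0,0,2],
    [0,0,2],
    [0,0,2],
    [0,0,3],
    [0,0,3],
    [0,0,3],
    [0,0,3],
    [0,0,3],
  ],
  spin=[0,0,0,0,0,0,0,0,0,0],
  jaw=[4,4,4,4,4,4,4,4,4,4],
  force=90,
)

```text
time: 45.05
position: [0.6631, 0.0208, 0.3011]
tool_rot: [-2.053, -2.374, 0.015]
contact_force: [0.1, 0.2, -4.0]
finger_gap: 0.0445
gripper_force: 92.0
```

```bash
python3 st.py
cat > plan.py <<'E'
from kin import *
W=1.7
C=np.array([.477,.350])
def met(q):
    x,r=fk(q,P);M=r.as_matrix();cx=M[:,0];cy=M[:,1];zt=M[:,2]
    pitch=np.arcsin(-cx[2]);roll=np.arcsin(cy[2]);lip=x+M@[.1,0,.015];ff=x+M@[.045,0,.072]
    return pitch,roll,lip,ff,x,np.degrees(np.arctan2(cx[1],cx[0]))
def cfg(th,T,q0,j6=2.98,roll=0):
    def f(v):
        q=np.r_[v,j6];m=met(q);return np.r_[(m[4]-T)*5,m[0]-th,m[1]-roll]
    s=least_squares(f,q0[:5],bounds=(lo[:5],hi[:5]));return np.r_[s.x,j6],np.abs(s.fun).max()
E
python3 - <<'E'
from plan import *
q0=np.array([.664,.4,1.5,0,1.27])
for T in ([.413,.409,.206],):
  q=np.r_[q0,2.98]
  for th in (0,.2,.4,.5,.6,.7,.8):
    q,e=cfg(th,T,q);m=met(q);print(th,q.round(3),round(e,4),'roll',round(m[1],3),'lip',m[2].round(3),'ff',m[3].round(3),'dir',round(m[5],1))
E
```

```text
45.05 [-0.069  0.408  1.26  -0.006  1.482 -0.214] [0.6631 0.0208 0.3011]
[[-0.144  0.99  -0.009]
 [ 0.99   0.144 -0.005]
 [-0.004 -0.009 -1.   ]] 0.044469938734564556 [ 0.1  0.2 -4. ] 91.96189113003129
0 [ 0.662  0.356  1.583 -0.     1.203  2.98 ] 0.0 roll 0.0 lip [0.486 0.341 0.191] ff [0.446 0.378 0.134] dir -42.8
0.2 [0.533 0.353 1.608 0.214 1.205 2.98 ] 0.0 roll 0.0 lip [0.468 0.331 0.171] ff [0.43  0.385 0.126] dir -54.8
0.4 [0.404 0.331 1.707 0.445 1.13  2.98 ] 0.0 roll 0.0 lip [0.444 0.328 0.153] ff [0.418 0.396 0.122] dir -69.0
0.5 [0.344 0.307 1.793 0.58  1.047 2.98 ] 0.0 roll 0.0 lip [0.43  0.33  0.145] ff [0.414 0.404 0.121] dir -78.1
0.6 [0.297 0.271 1.916 0.751 0.912 2.98 ] 0.0 roll 0.0 lip [0.413 0.335 0.137] ff [0.413 0.413 0.121] dir -90.1
0.7 [0.308 0.214 2.087 1.022 0.662 2.98 ] 0.0 roll 0.0 lip [0.393 0.345 0.13 ] ff [0.417 0.42  0.122] dir -107.8
0.8 [0.532 0.166 2.222 1.528 0.2   2.98 ] 0.0331 roll 0.004 lip [0.371 0.365 0.128] ff [0.425 0.422 0.125] dir -133.4
```

```bash
cat >> plan.py <<'E'
def cfg2(th,q0,L=C,z=.206,j6=2.98):
    def f(v):
        q=np.r_[v,j6];m=met(q);return np.r_[(m[2][:2]-L)*5,(m[4][2]-z)*5,m[0]-th,m[1]]
    s=least_squares(f,q0[:5],bounds=(lo[:5],hi[:5]));return np.r_[s.x,j6],np.abs(s.fun).max()
def cmd(q,qt):
    xt,rt=fk(qt,P)
    def f(c):
        a=row(q,c[:3],c[3],W);x,r=fk(a,P);return np.r_[5*(x-xt),(rt*r.inv()).as_rotvec()]
    x0,r0=fk(q,P);c=np.r_[(xt-x0)*100,-5.]
    s=least_squares(f,c,diff_step=1e-2,bounds=([-4.5]*3+[-8.5],[4.5]*3+[8.5]),max_nfev=15);return s.x,np.linalg.norm(s.fun)
E
python3 - <<'E'
from plan import *
q=np.array([.7,.4,1.5,.0,1.27,2.98]);Q=[]
for th in np.arange(0,.9,.05):
    q,e=cfg2(th,q);m=met(q);Q.append(q)
    print(round(th,2),q.round(3),round(e,4),'tcp',m[4].round(3),'ff',m[3].round(3),'dir',round(m[5],1))
q=Q[0]
for k in range(1,15):
    c,e=cmd(q,Q[k]);c=c.round(1);q=row(q,c[:3],c[3],W);m=met(q);print(k,c,round(e,4),m[0].round(3),m[1].round(3),m[2].round(3))
E
```

```text
0.0 [0.683 0.353 1.588 0.    1.201 2.98 ] 0.0 tcp [0.402 0.416 0.206] ff [0.436 0.387 0.134] dir -41.6
0.05 [0.651 0.36  1.577 0.053 1.212 2.98 ] 0.0 tcp [0.406 0.419 0.206] ff [0.436 0.39  0.132] dir -44.5
0.1 [0.619 0.367 1.57  0.106 1.219 2.98 ] 0.0 tcp [0.411 0.422 0.206] ff [0.436 0.394 0.13 ] dir -47.4
0.15 [0.585 0.373 1.567 0.159 1.222 2.98 ] 0.0 tcp [0.415 0.424 0.206] ff [0.437 0.398 0.128] dir -50.4
0.2 [0.552 0.378 1.568 0.212 1.22  2.98 ] 0.0 tcp [0.42  0.426 0.206] ff [0.438 0.402 0.126] dir -53.5
0.25 [0.518 0.382 1.573 0.267 1.215 2.98 ] 0.0 tcp [0.426 0.428 0.206] ff [0.44  0.406 0.125] dir -56.6
0.3 [0.484 0.385 1.583 0.322 1.205 2.98 ] 0.0 tcp [0.431 0.429 0.206] ff [0.442 0.41  0.124] dir -59.9
0.35 [0.45  0.386 1.597 0.378 1.189 2.98 ] 0.0 tcp [0.437 0.429 0.206] ff [0.445 0.414 0.123] dir -63.5
0.4 [0.415 0.386 1.617 0.437 1.168 2.98 ] 0.0 tcp [0.444 0.43  0.206] ff [0.449 0.417 0.122] dir -67.2
0.45 [0.381 0.384 1.643 0.499 1.139 2.98 ] 0.0 tcp [0.45  0.429 0.206] ff [0.453 0.42  0.122] dir -71.4
0.5 [0.348 0.379 1.676 0.564 1.101 2.98 ] 0.0 tcp [0.457 0.428 0.
[... 969 characters left out ...]
0.6  2.4  0.7 -5.3] 0.051 0.183 -0.048 [0.479 0.35  0.173]
5 [-0.4  2.3  0.8 -5.2] 0.0683 0.224 -0.063 [0.479 0.35  0.169]
6 [-0.2  2.3  0.9 -5.2] 0.0867 0.265 -0.08 [0.481 0.351 0.165]
7 [-0.1  2.1  1.  -5.3] 0.1058 0.306 -0.097 [0.482 0.35  0.161]
8 [ 0.1  2.   1.2 -5.4] 0.1254 0.346 -0.114 [0.483 0.35  0.158]
9 [ 0.3  1.9  1.3 -5.5] 0.145 0.386 -0.132 [0.485 0.35  0.155]
10 [ 0.4  1.8  1.4 -5.9] 0.1643 0.427 -0.15 [0.486 0.349 0.152]
11 [ 0.5  1.6  1.5 -6.4] 0.1829 0.469 -0.167 [0.487 0.347 0.148]
12 [ 0.7  1.6  1.8 -7.1] 0.2002 0.514 -0.185 [0.488 0.346 0.144]
13 [ 0.9  1.3  2.1 -8. ] 0.2156 0.561 -0.202 [0.489 0.344 0.141]
14 [ 1.1  0.9  2.1 -8.5] 0.2295 0.607 -0.216 [0.491 0.341 0.137]
```

>>> jog_arm(
  translation=[
    [-0.4,0.6,0],
    [-0.7,1,0],
    [-0.9,1.4,0],
    [-0.9,1.4,0],
    [-0.9,1.4,0],
    [-0.9,1.4,0],
    [-0.9,1.4,0],
    [-0.9,1.4,0],
    [-0.9,1.4,0],
    [-0.9,1.4,0],
  ],
  spin=[-2,-4,-5,-5,-5,-5,-5,-5,-5,-5],
  jaw=[4,4,4,4,4,4,4,4,4,4],
)

```text
time: 46.05
position: [0.5797, 0.1493, 0.2998]
tool_rot: [-2.816, -1.376, 0.013]
contact_force: [-0.3, 0.4, -3.3]
finger_gap: 0.0444
gripper_force: 92.0
```

>>> jog_arm(
  translation=[
    [-0.9,1.4,0],
    [-0.9,1.4,0],
    [-0.9,1.4,0],
    [-0.9,1.4,0],
    [-0.9,1.4,0],
    [-0.9,1.4,0],
    [-0.9,1.4,0],
    [-0.9,1.4,0],
    [-0.9,1.4,0],
    [-0.9,1.4,0],
  ],
  spin=[-5,-5,-5,-5,-5,-5,-5,-5,-5,-5],
  jaw=[4,4,4,4,4,4,4,4,4,4],
)

```text
time: 47.05
position: [0.4896, 0.2891, 0.2998]
tool_rot: [-3.132, -0.057, 0.008]
contact_force: [-0.9, 0.3, -3.5]
finger_gap: 0.0443
gripper_force: 92.0
```

>>> jog_arm(
  translation=[
    [-0.9,1.4,0],
    [-0.9,1.4,0],
    [-0.9,1.4,0],
    [-0.9,1.4,0],
    [-0.9,1.4,0],
    [-0.9,1.4,0],
    [-0.9,1.4,0],
    [-0.8,1.2,0],
    [-0.5,0.8,0],
    [0,0,0],
  ],
  spin=[-5,-5,-5,-5,-5,-5,-5,-4,-3,0],
  jaw=[4,4,4,4,4,4,4,4,4,4],
)

```text
time: 48.05
position: [0.4134, 0.4074, 0.2998]
tool_rot: [-2.946, 1.062, 0.003]
contact_force: [-0.1, -0.3, -2.7]
finger_gap: 0.0444
gripper_force: 92.0
```

```bash
python3 st.py
python3 - <<'E'
from h import *
for n in('scene','side'):
  s=bot.snapshot(n);save(s,n+'_c1')
  for r in bot.cut_out(n,'ball1_center')[:8]: print(n,round(r['p'],2),np.round(r['point']),r['pixels'].sum())
E
```

```text
48.05 [0.655 0.272 1.466 0.007 1.396 2.916] [0.4134 0.4074 0.2998]
[[ 0.77  -0.638  0.002]
 [-0.638 -0.77   0.01 ]
 [-0.005 -0.009 -1.   ]] 0.04441938912860629 [-0.1 -0.3 -2.7] 92.0296251907348
scene 0.73 [356.  85.] 815
scene 0.41 [385. 182.] 440
side 0.63 [451. 390.] 498
side 0.43 [325. 172.] 350
side 0.27 [403. 366.] 6227
```

```bash
cat > needle.py <<'E'
from h import *
def needle(n='side'):
    s=bot.snapshot(n);g=cv2.cvtColor(s['pixels'],cv2.COLOR_RGB2GRAY).astype(np.float32);best=[]
    a=np.radians(np.arange(-180,180,1.));D=np.zeros(len(a))
    for i,t in enumerate(a):
        v=[]
        for r in np.arange(.044,.056,.002):
            p=proj(s,[.6275+r*np.cos(t),.3615+r*np.sin(t),.060]);v.append(cv2.getRectSubPix(g,(1,1),(float(p[0]),float(p[1])))[0,0])
        D[i]=np.mean(v)
    bg=cv2.blur(D.reshape(1,-1),(31,1)).ravel();d=D-bg
    o=np.argsort(d)[:3];return [(int(np.degrees(a[k])),round(float(d[k]))) for k in o]
if __name__=='__main__': print('needle side',needle('side'),'scene',needle('scene'))
E
python3 needle.py
cat > nxt.py <<'E'
import sys
from plan import *
from station import bot
def nxt(dp,n,L=C,zf=.206,q=None,j6lim=2.98,wr=.15,q_print=True):
    if q is None:q=np.array(bot.get_state()['qpos'])
    m=met(q);print('now pitch %.3f roll %.3f lip %s tcp %s dir %.0f q %s'%(m[0],m[1],m[2].round(3),m[4].round(3),m[5],q.round(2)))
    p0=m[0];c=np.array([0,1,0,-4.])
    for k in range(n):
        z0=met(q)[4][2];zt=max(zf,z0-.02)
        def f(c):
            a=row(q,c[:3],c[3],W);m=met(a);return np.r_[4*(m[2][:2]-L),4*(m[4][2]-zt),(m[0]-p0-dp*(k+1))*3,wr*m[1]]
        c=least_squares(f,c,diff_step=1e-2,bounds=([-4]*3+[-8.5],[4]*3+[8.5]),max_nfev=12).x;cr=c.round(1)
        q=row(q,cr[:3],cr[3],W);m=met(q);print(cr.tolist(),'pitch %.3f roll %.3f lip %s z %.3f dir %.0f'%(m[0],m[1],m[2].round(3),m[4][2],m[5]),q.round(2) if k==n-1 else '')
if __name__=='__main__': nxt(float(sys.argv[1]),int(sys.argv[2]),zf=float(sys.argv[3]))
E
python3 nxt.py .04 18 .206
```

```text
needle side [(6, -69), (7, -62), (5, -56)] scene [(156, -40), (155, -39), (157, -38)]
now pitch 0.004 roll -0.009 lip [0.492 0.342 0.284] tcp [0.415 0.406 0.3  ] dir -40 q [0.65 0.27 1.47 0.01 1.4  2.91]
[-2.6, 3.5, -1.8, -6.9] pitch 0.044 roll -0.017 lip [0.477 0.349 0.261] z 0.280 dir -44 
[-1.2, 2.5, -1.7, -4.8] pitch 0.084 roll -0.027 lip [0.477 0.35  0.237] z 0.260 dir -46 
[-1.0, 2.4, -1.6, -5.0] pitch 0.124 roll -0.039 lip [0.477 0.35  0.212] z 0.239 dir -49 
[-0.7, 2.3, -1.4, -5.2] pitch 0.164 roll -0.051 lip [0.477 0.35  0.188] z 0.220 dir -51 
[-0.5, 2.3, -0.7, -5.2] pitch 0.204 roll -0.065 lip [0.477 0.351 0.171] z 0.206 dir -54 
[-0.4, 2.1, 0.9, -5.1] pitch 0.244 roll -0.081 lip [0.477 0.35  0.167] z 0.206 dir -57 
[-0.2, 2.2, 0.9, -5.1] pitch 0.284 roll -0.097 lip [0.477 0.35  0.163] z 0.205 dir -60 
[-0.2, 2.0, 1.1, -5.2] pitch 0.324 roll -0.113 lip [0.477 0.35  0.16 ] z 0.206 dir -63 
[0.0, 2.0, 1.2, -5.4] pitch 0.364 roll -0.131 lip [0.477 0.35  0.156] z 0.206 dir -66 
[0.2, 1.9, 1.3, -5.5] pitch 0.404 roll -0.147 lip [0.477 0.35  0.153] z 0.206 dir -70 
[0.2, 1.8, 1.5, -5.8] pitch 0.444 roll -0.164 lip [0.477 0.35  0.15 ] z 0.206 dir -74 
[0.4, 1.6, 1.5, -6.0] pitch 0.484 roll -0.180 lip [0.477 0.35  0.146] z 0.206 dir -78 
[0.5, 1.4, 1.7, -6.3] pitch 0.524 roll -0.195 lip [0.477 0.35  0.144] z 0.206 dir -82 
[0.6, 1.3, 1.7, -6.7] pitch 0.564 roll -0.209 lip [0.477 0.35  0.14 ] z 0.206 dir -87 
[0.7, 1.0, 1.9, -7.2] pitch 0.604 roll -0.221 lip [0.477 0.35  0.137] z 0.206 dir -92 
[0.9, 0.8, 2.0, -8.1] pitch 0.644 roll -0.231 lip [0.477 0.35  0.134] z 0.206 dir -99 
[0.9, 0.5, 2.2, -8.5] pitch 0.682 roll -0.239 lip [0.477 0.35  0.134] z 0.208 dir -106 
[-0.1, 1.7, 0.9, -8.5] pitch 0.719 roll -0.208 lip [0.477 0.352 0.133] z 0.209 dir -114 [0.48 0.25 2.09 1.23 0.2  2.98]
```

>>> jog_arm(
  translation=[
    [-2.6,3.5,-1.8],
    [-1.2,2.5,-1.7],
    [-1,2.4,-1.6],
    [-0.7,2.3,-1.4],
    [0,0,0],
  ],
  spin=[-6.9,-4.8,-5,-5.2,0],
  jaw=[4,4,4,4,4],
)

```text
time: 48.85
position: [0.4165, 0.4207, 0.2164]
tool_rot: [-2.722, 1.321, 0.189]
contact_force: [-0.5, -1.1, -3.6]
finger_gap: 0.0446
gripper_force: 92.5
```

```bash
python3 st.py | tail -1; python3 nxt.py .04 5 .206
```

```text
[-0.16  -0.045 -0.986]] 0.04460148389787576 [-0.5 -1.1 -3.6] 92.46871134875619
now pitch 0.160 roll -0.045 lip [0.477 0.346 0.186] tcp [0.417 0.421 0.216] dir -52 q [0.57 0.34 1.6  0.18 1.18 2.98]
[-0.6, 2.6, -0.4, -4.9] pitch 0.200 roll -0.059 lip [0.477 0.35  0.171] z 0.206 dir -54 
[-0.4, 2.2, 0.9, -5.0] pitch 0.240 roll -0.074 lip [0.477 0.35  0.168] z 0.206 dir -57 
[-0.3, 2.2, 0.9, -5.1] pitch 0.281 roll -0.090 lip [0.477 0.35  0.164] z 0.206 dir -60 
[-0.1, 2.1, 1.1, -5.2] pitch 0.321 roll -0.107 lip [0.477 0.35  0.16 ] z 0.206 dir -63 
[-0.0, 2.0, 1.2, -5.4] pitch 0.361 roll -0.124 lip [0.477 0.35  0.157] z 0.206 dir -66 [0.45 0.32 1.72 0.42 1.   2.98]
```

>>> jog_arm(
  translation=[
    [-0.6,2.6,-0.4],
    [-0.4,2.2,0.9],
    [0,0,0],
    [-0.3,2.2,0.9],
    [0,0,0],
    [-0.1,2.1,1.1],
    [0,0,0],
    [0,0,0],
    [0,0,0],
  ],
  spin=[-4.9,-5,0,-5.1,0,-5.2,0,0,0],
  jaw=[4,4,4,4,4,4,4,4,4],
)

```text
time: 49.75
position: [0.436, 0.4307, 0.2084]
tool_rot: [-2.435, 1.503, 0.302]
contact_force: [0.4, -0.2, -3.6]
finger_gap: 0.0445
gripper_force: 92.6
```

```bash
python3 needle.py; python3 nxt.py .02 6 .206
```

```text
needle side [(6, -74), (7, -66), (5, -59)] scene [(156, -37), (157, -37), (155, -35)]
now pitch 0.316 roll -0.113 lip [0.48  0.351 0.163] tcp [0.436 0.431 0.208] dir -62 q [0.47 0.33 1.68 0.37 1.04 2.98]
[-0.3, 0.9, 0.3, -2.9] pitch 0.336 roll -0.122 lip [0.477 0.35  0.159] z 0.206 dir -64 
[0.0, 1.0, 0.6, -2.7] pitch 0.356 roll -0.130 lip [0.477 0.35  0.157] z 0.206 dir -66 
[0.0, 1.0, 0.6, -2.8] pitch 0.376 roll -0.139 lip [0.477 0.35  0.155] z 0.206 dir -67 
[0.1, 0.9, 0.7, -2.8] pitch 0.396 roll -0.148 lip [0.477 0.35  0.154] z 0.206 dir -69 
[0.1, 0.9, 0.7, -2.8] pitch 0.416 roll -0.156 lip [0.477 0.35  0.152] z 0.206 dir -71 
[0.1, 0.9, 0.7, -2.9] pitch 0.436 roll -0.165 lip [0.477 0.35  0.151] z 0.206 dir -73 [0.41 0.3  1.79 0.54 0.88 2.98]
```

>>> jog_arm(
  translation=[
    [-0.3,0.9,0.3],
    [0,0,0],
    [0,1,0.6],
    [0,0,0],
    [0,1,0.6],
    [0,0,0],
    [0.1,0.9,0.7],
    [0,0,0],
    [0,0,0],
    [0,0,0],
  ],
  spin=[-2.9,0,-2.7,0,-2.8,0,-2.8,0,0,0],
  jaw=[4,4,4,4,4,4,4,4,4,4],
)

```text
time: 50.85
position: [0.4442, 0.4289, 0.2051]
tool_rot: [-2.253, 1.609, 0.33]
contact_force: [0.7, 0.2, -3.1]
finger_gap: 0.0443
gripper_force: 92.5
```

```bash
python3 needle.py; python3 nxt.py .015 4 .206
python3 - <<'E'
from h import *
s=bot.snapshot('side');cv2.imwrite('pics/p1.png',cv2.resize(s['pixels'][180:420,180:500,::-1],(800,600)))
E
```

```text
needle side [(6, -73), (7, -66), (5, -59)] scene [(155, -39), (156, -38), (154, -37)]
now pitch 0.395 roll -0.148 lip [0.477 0.349 0.153] tcp [0.444 0.429 0.205] dir -69 q [0.43 0.31 1.76 0.48 0.94 2.98]
[0.0, 0.8, 0.6, -2.0] pitch 0.410 roll -0.154 lip [0.477 0.35  0.153] z 0.206 dir -70 
[0.1, 0.7, 0.5, -2.2] pitch 0.426 roll -0.161 lip [0.477 0.35  0.151] z 0.206 dir -72 
[0.1, 0.6, 0.5, -2.2] pitch 0.440 roll -0.167 lip [0.477 0.35  0.15 ] z 0.206 dir -73 
[0.1, 0.7, 0.6, -2.2] pitch 0.455 roll -0.173 lip [0.477 0.35  0.149] z 0.206 dir -75 [0.4  0.29 1.81 0.57 0.85 2.98]
```

View pics/p1.png

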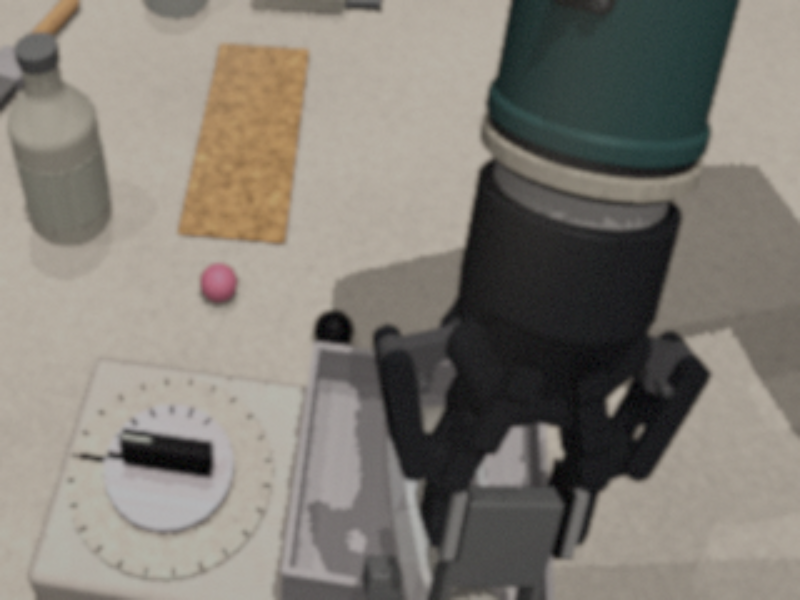

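>>> jog_arm(
  translation=[
    [0,0.8,0.6],
    [0,0,0],
    [0,0,0],
    [0.1,0.7,0.5],
    [0,0,0],
    [0,0,0],
    [0,0,0],
    [0,0,0],
    [0,0,0],
    [0,0,0],
  ],
  spin=[-2,0,0,-2.2,0,0,0,0,0,0],
  jaw=[4,4,4,4,4,4,4,4,4,4],
)

```text
time: 52.0
position: [0.4479, 0.4297, 0.2054]
tool_rot: [-2.182, 1.644, 0.336]
contact_force: [0.3, 0.1, -3.4]
finger_gap: 0.0445
gripper_force: 92.5
```

```bash
sed -i "s/print('needle side',needle('side').*/print('needle side',needle('side'))/" needle.py; python3 needle.py; python3 nxt.py .015 3 .206
```

```text
needle side [(6, -73), (7, -66), (5, -58)]
now pitch 0.425 roll -0.161 lip [0.477 0.35  0.151] tcp [0.448 0.43  0.205] dir -72 q [0.41 0.3  1.78 0.52 0.89 2.98]
[0.1, 0.7, 0.6, -2.2] pitch 0.440 roll -0.167 lip [0.477 0.35  0.15 ] z 0.206 dir -73 
[0.1, 0.6, 0.5, -2.2] pitch 0.455 roll -0.173 lip [0.477 0.35  0.149] z 0.206 dir -75 
[0.1, 0.6, 0.6, -2.3] pitch 0.470 roll -0.180 lip [0.476 0.35  0.148] z 0.206 dir -76 [0.4  0.29 1.83 0.59 0.82 2.98]
```

>>> jog_arm(
  translation=[
    [0.1,0.7,0.6],
    [0,0,0],
    [0,0,0],
    [0,0,0],
    [0.1,0.6,0.5],
    [0,0,0],
    [0,0,0],
    [0,0,0],
    [0,0,0],
    [0,0,0],
  ],
  spin=[-2.2,0,0,0,-2.2,0,0,0,0,0],
  jaw=[4,4,4,4,4,4,4,4,4,4],
)

```text
time: 53.05
position: [0.4521, 0.4293, 0.2053]
tool_rot: [-2.106, 1.682, 0.337]
contact_force: [0.2, -0.5, -3.7]
finger_gap: 0.0441
gripper_force: 92.5
```

```bash
python3 needle.py; python3 nxt.py .015 3 .206
```

```text
needle side [(6, -73), (7, -65), (5, -59)]
now pitch 0.455 roll -0.174 lip [0.477 0.35  0.148] tcp [0.452 0.429 0.205] dir -75 q [0.4  0.29 1.81 0.57 0.85 2.98]
[0.1, 0.6, 0.6, -2.2] pitch 0.469 roll -0.180 lip [0.477 0.35  0.148] z 0.206 dir -76 
[0.2, 0.6, 0.6, -2.3] pitch 0.484 roll -0.186 lip [0.477 0.35  0.147] z 0.206 dir -78 
[0.1, 0.6, 0.6, -2.4] pitch 0.499 roll -0.192 lip [0.477 0.35  0.145] z 0.206 dir -79 [0.39 0.28 1.86 0.64 0.77 2.98]
```

>>> jog_arm(
  translation=[
    [0.1,0.6,0.6],
    [0,0,0],
    [0,0,0],
    [0,0,0],
    [0.2,0.6,0.6],
    [0,0,0],
    [0,0,0],
    [0,0,0],
    [0,0,0],
    [0,0,0],
  ],
  spin=[-2.2,0,0,0,-2.3,0,0,0,0,0],
  jaw=[4,4,4,4,4,4,4,4,4,4],
)

```text
time: 54.1
position: [0.4568, 0.4285, 0.2056]
tool_rot: [-2.028, 1.72, 0.335]
contact_force: [-0.5, -0.2, -3.9]
finger_gap: 0.0446
gripper_force: 92.6
```

```bash
python3 needle.py; python3 nxt.py .015 3 .206
```

```text
needle side [(-9, -71), (-8, -59), (-10, -59)]
now pitch 0.484 roll -0.186 lip [0.477 0.349 0.146] tcp [0.457 0.429 0.206] dir -78 q [0.39 0.28 1.85 0.61 0.8  2.98]
[0.0, 1.0, -0.0, -4.0] pitch 0.505 roll -0.194 lip [0.474 0.351 0.136] z 0.197 dir -81 
[0.3, 0.2, 1.2, -0.6] pitch 0.513 roll -0.197 lip [0.477 0.35  0.144] z 0.206 dir -81 
[0.2, 0.5, 0.7, -2.5] pitch 0.529 roll -0.203 lip [0.477 0.35  0.143] z 0.206 dir -83 [0.38 0.27 1.9  0.7  0.71 2.98]
```

>>> jog_arm(
  translation=[
    [0,0,0],
    [0,0,0],
    [0,0,0],
    [0,0,0],
    [0,0,0],
    [0,0,0],
    [0,0,0],
    [0,0,0],
    [0,0,0],
    [0,0,0],
  ],
  spin=[0,0,0,0,0,0,0,0,0,0],
  jaw=[4,4,4,4,4,4,4,4,4,4],
)

```text
time: 55.15
position: [0.4567, 0.4285, 0.2056]
tool_rot: [-2.028, 1.721, 0.335]
contact_force: [-1.0, -0.6, -3.6]
finger_gap: 0.0439
gripper_force: 92.6
```

```bash
python3 needle.py
```

```text
needle side [(-14, -65), (-14, -59), (-13, -52)]
```

>>> jog_arm(
  translation=[
    [0.1,0.6,0.6],
    [0,0,0],
    [0,0,0],
    [0,0,0],
    [0,0,0],
    [0.2,0.5,0.6],
    [0,0,0],
    [0,0,0],
    [0,0,0],
    [0,0,0],
  ],
  spin=[-2.4,0,0,0,0,-2.4,0,0,0,0],
  jaw=[4,4,4,4,4,4,4,4,4,4],
)

```text
time: 56.2
position: [0.4611, 0.4273, 0.2052]
tool_rot: [-1.942, 1.761, 0.329]
contact_force: [-0.8, -0.1, -3.7]
finger_gap: 0.0447
gripper_force: 92.6
```

```bash
python3 needle.py; python3 nxt.py .015 3 .206
```

```text
needle side [(-14, -59), (-14, -54), (-16, -49)]
now pitch 0.513 roll -0.198 lip [0.477 0.349 0.144] tcp [0.461 0.427 0.205] dir -81 q [0.38 0.28 1.88 0.67 0.74 2.98]
[0.2, 0.6, 0.7, -2.3] pitch 0.528 roll -0.203 lip [0.477 0.35  0.143] z 0.206 dir -83 
[0.2, 0.5, 0.6, -2.5] pitch 0.543 roll -0.209 lip [0.477 0.35  0.142] z 0.206 dir -84 
[0.2, 0.5, 0.7, -2.6] pitch 0.558 roll -0.214 lip [0.477 0.35  0.141] z 0.206 dir -86 [0.38 0.26 1.93 0.76 0.64 2.98]
```

>>> jog_arm(
  translation=[
    [0.2,0.6,0.7],
    [0,0,0],
    [0,0,0],
    [0,0,0],
    [0.2,0.5,0.6],
    [0,0,0],
    [0,0,0],
    [0,0,0],
    [0,0,0],
    [0,0,0],
  ],
  spin=[-2.3,0,0,0,-2.5,0,0,0,0,0],
  jaw=[4,4,4,4,4,4,4,4,4,4],
)

```text
time: 57.25
position: [0.4659, 0.427, 0.2053]
tool_rot: [-1.855, 1.799, 0.319]
contact_force: [-0.1, 0.3, -3.4]
finger_gap: 0.0447
gripper_force: 92.6
```

```bash
python3 needle.py; python3 nxt.py .015 3 .206
```

```text
needle side [(-14, -61), (-16, -53), (-14, -52)]
now pitch 0.542 roll -0.209 lip [0.477 0.35  0.141] tcp [0.466 0.427 0.205] dir -84 q [0.38 0.27 1.91 0.72 0.67 2.98]
[0.2, 0.5, 0.7, -2.5] pitch 0.557 roll -0.214 lip [0.477 0.35  0.141] z 0.206 dir -86 
[0.2, 0.5, 0.7, -2.6] pitch 0.572 roll -0.219 lip [0.477 0.35  0.14 ] z 0.206 dir -88 
[0.3, 0.4, 0.7, -2.7] pitch 0.587 roll -0.224 lip [0.477 0.35  0.139] z 0.206 dir -90 [0.39 0.26 1.97 0.82 0.57 2.98]
```

>>> jog_arm(
  translation=[
    [0.2,0.5,0.7],
    [0,0,0],
    [0,0,0],
    [0,0,0],
    [0.2,0.5,0.7],
    [0,0,0],
    [0,0,0],
    [0,0,0],
    [0,0,0],
    [0,0,0],
  ],
  spin=[-2.5,0,0,0,-2.6,0,0,0,0,0],
  jaw=[4,4,4,4,4,4,4,4,4,4],
)

```text
time: 58.3
position: [0.4704, 0.4262, 0.2054]
tool_rot: [-1.761, 1.839, 0.306]
contact_force: [0.0, 0.6, -2.8]
finger_gap: 0.0448
gripper_force: 92.6
```

```bash
python3 needle.py; python3 nxt.py .015 8 .206
```

```text
needle side [(-29, -54), (-29, -54), (-28, -40)]
now pitch 0.572 roll -0.219 lip [0.477 0.35  0.139] tcp [0.47  0.426 0.206] dir -88 q [0.38 0.26 1.95 0.79 0.6  2.98]
[0.3, 0.4, 0.7, -2.7] pitch 0.587 roll -0.224 lip [0.477 0.35  0.138] z 0.206 dir -90 
[0.2, 0.4, 0.7, -2.8] pitch 0.602 roll -0.228 lip [0.477 0.35  0.137] z 0.206 dir -92 
[0.3, 0.3, 0.8, -3.0] pitch 0.617 roll -0.233 lip [0.477 0.35  0.137] z 0.206 dir -95 
[0.3, 0.3, 0.7, -3.0] pitch 0.632 roll -0.237 lip [0.477 0.35  0.135] z 0.206 dir -97 
[0.4, 0.3, 0.8, -3.3] pitch 0.647 roll -0.240 lip [0.477 0.35  0.134] z 0.206 dir -100 
[0.3, 0.2, 0.8, -3.5] pitch 0.662 roll -0.244 lip [0.477 0.35  0.134] z 0.206 dir -103 
[0.5, 0.2, 0.8, -3.8] pitch 0.677 roll -0.247 lip [0.477 0.35  0.132] z 0.206 dir -106 
[0.1, 0.5, 0.3, -4.3] pitch 0.693 roll -0.239 lip [0.477 0.35  0.13 ] z 0.205 dir -110 [0.48 0.25 2.08 1.18 0.2  2.98]
```

>>> jog_arm(
  translation=[
    [0,0,0],
    [0,0,0],
    [0,0,0],
    [0,0,0],
    [0,0,0],
    [0,0,0],
    [0,0,0],
    [0,0,0],
    [0.3,0.4,0.7],
    [0,0,0],
  ],
  spin=[0,0,0,0,0,0,0,0,-2.7,0],
  jaw=[4,4,4,4,4,4,4,4,4,4],
)

```text
time: 59.35
position: [0.4729, 0.4251, 0.2049]
tool_rot: [-1.711, 1.862, 0.297]
contact_force: [-0.8, -0.4, -3.0]
finger_gap: 0.0445
gripper_force: 92.5
```

```bash
python3 needle.py
```

```text
needle side [(-36, -53), (-35, -53), (-37, -39)]
```

>>> jog_arm(
  translation=[
    [0.2,0.4,0.7],
    [0,0,0],
    [0,0,0],
    [0,0,0],
    [0.3,0.3,0.8],
    [0,0,0],
    [0,0,0],
    [0,0,0],
    [0,0,0],
    [0,0,0],
  ],
  spin=[-2.8,0,0,0,-3,0,0,0,0,0],
  jaw=[4,4,4,4,4,4,4,4,4,4],
)

```text
time: 60.4
position: [0.4785, 0.4229, 0.2055]
tool_rot: [-1.602, 1.906, 0.273]
contact_force: [-0.4, 0.7, -2.9]
finger_gap: 0.0443
gripper_force: 92.6
```

```bash
python3 needle.py; python3 nxt.py .015 4 .206
```

```text
needle side [(-36, -54), (-37, -53), (-35, -40)]
now pitch 0.617 roll -0.233 lip [0.477 0.35  0.136] tcp [0.478 0.423 0.206] dir -95 q [0.4  0.25 2.01 0.9  0.48 2.98]
[0.3, 0.4, 0.8, -3.0] pitch 0.632 roll -0.237 lip [0.477 0.35  0.135] z 0.206 dir -97 
[0.4, 0.2, 0.7, -3.2] pitch 0.646 roll -0.241 lip [0.477 0.35  0.134] z 0.206 dir -100 
[0.3, 0.2, 0.8, -3.5] pitch 0.661 roll -0.244 lip [0.477 0.35  0.133] z 0.206 dir -103 
[0.4, 0.2, 0.8, -3.8] pitch 0.676 roll -0.247 lip [0.477 0.35  0.132] z 0.206 dir -106 [0.46 0.25 2.07 1.11 0.25 2.98]
```

>>> jog_arm(
  translation=[
    [0.3,0.4,0.8],
    [0,0,0],
    [0,0,0],
    [0,0,0],
    [0,0,0],
    [0.4,0.2,0.7],
    [0,0,0],
    [0,0,0],
    [0,0,0],
    [0,0,0],
  ],
  spin=[-3,0,0,0,0,-3.2,0,0,0,0],
  jaw=[4,4,4,4,4,4,4,4,4,4],
)

```text
time: 61.45
position: [0.4852, 0.4208, 0.2053]
tool_rot: [-1.485, 1.952, 0.243]
contact_force: [-0.5, 0.8, -3.2]
finger_gap: 0.0443
gripper_force: 92.7
```

```bash
python3 needle.py; python3 nxt.py .012 6 .206
```

```text
needle side [(-42, -61), (-41, -53), (-43, -52)]
now pitch 0.646 roll -0.241 lip [0.478 0.35  0.134] tcp [0.485 0.421 0.205] dir -100 q [0.42 0.25 2.04 1.   0.38 2.98]
[0.2, 0.2, 0.7, -2.6] pitch 0.658 roll -0.244 lip [0.477 0.35  0.134] z 0.206 dir -102 
[0.3, 0.2, 0.6, -3.0] pitch 0.670 roll -0.246 lip [0.477 0.35  0.133] z 0.206 dir -104 
[0.4, 0.1, 0.6, -3.1] pitch 0.681 roll -0.249 lip [0.477 0.35  0.132] z 0.206 dir -107 
[-0.1, 0.5, 0.1, -3.5] pitch 0.695 roll -0.236 lip [0.477 0.349 0.13 ] z 0.205 dir -110 
[-0.3, 0.9, -0.1, -2.6] pitch 0.707 roll -0.217 lip [0.477 0.35  0.129] z 0.205 dir -112 
[-0.3, 0.8, -0.1, -2.9] pitch 0.719 roll -0.196 lip [0.477 0.35  0.128] z 0.205 dir -115 [0.47 0.25 2.09 1.25 0.2  2.98]
```

>>> jog_arm(
  translation=[
    [0,0,0],
    [0,0,0],
    [0,0,0],
    [0,0,0],
    [0,0,0],
    [0,0,0],
    [0,0,0.3],
    [0,0,0.5],
    [0,0,0.5],
    [0,0,0.3],
  ],
  spin=[0,0,0,0,0,0,0.5,1,1,0.5],
  jaw=[4,4,4,4,4,4,4,4,4,4],
)

```text
time: 62.5
position: [0.4856, 0.4203, 0.2212]
tool_rot: [-1.537, 1.912, 0.266]
contact_force: [-0.4, -0.4, -2.9]
finger_gap: 0.0444
gripper_force: 92.7
```

```bash
python3 needle.py
cat > ret.py <<'E'
from plan import *
from station import bot
q=np.array(bot.get_state()['qpos']);m=met(q);print(m[0],m[1],m[4].round(3),m[5],q.round(2))
qs=q
for zt,xy in ((.36,(.66,.06)),(.36,(.60,.06)),(.45,(.66,.06)),(.36,(.75,.06))):
  q=qs;x=met(q)[4];N=70;S=198;res=[]
  for k in range(N):
    d=np.zeros(3)
    if k<16:d[2]=(zt-x[2])*100/16
    else:
        d[:2]=(np.array(xy)-x[:2])*100/(N-16)
    q=row(q,d,S/N,W);m=met(q);res.append((m[0],m[1],q[4],q[5],q[3]))
  r=np.array(res);print(zt,xy,'pitch range',r[:,0].min().round(3),r[:,0].max().round(3),'q5min',r[:,2].min().round(2),'q6',r[:,3].min().round(2),r[:,3].max().round(2),'q4',r[:,4].min().round(2),r[:,4].max().round(2),'end',met(q)[4].round(3),round(met(q)[5]),q.round(2),'dq',)
E
python3 ret.py
```

```text
needle side [(-56, -56), (-55, -48), (-57, -48)]
0.648163519857625 -0.2425542907560946 [0.486 0.42  0.222] -96.48853542638405 [0.39 0.23 2.01 0.94 0.46 2.98]
0.36 (0.66, 0.06) pitch range 0.648 0.648 q5min 0.52 q6 0.1 2.95 q4 -0.62 0.92 end [0.66 0.06 0.36] 102 [ 0.29  0.61  0.99 -0.62  1.91  0.1 ] dq
0.36 (0.6, 0.06) pitch range 0.648 0.648 q5min 0.52 q6 0.16 2.95 q4 -0.6 0.92 end [0.6  0.06 0.36] 102 [ 0.32  0.52  1.15 -0.6   1.87  0.16] dq
0.45 (0.66, 0.06) pitch range 0.648 0.648 q5min 0.53 q6 -0.02 2.98 q4 -0.66 0.9 end [0.66 0.06 0.45] 102 [ 0.29  0.58  0.84 -0.66  2.06 -0.02] dq
0.36 (0.75, 0.06) pitch range 0.648 0.648 q5min 0.52 q6 -0.02 2.95 q4 -0.66 0.92 end [0.75 0.06 0.36] 102 [ 0.26  0.76  0.7  -0.66  2.   -0.02] dq
```

```bash
cat > untilt.py <<'E'
from plan import *
from station import bot
q=np.array(bot.get_state()['qpos']);rng=np.random.default_rng(1)
n=0
T=np.array([.52,.33,.40])
while q[5]>-2.97 and n<70:
    d=np.clip((T-met(q)[4])*100,-.8,.8);q=row(q,d,7.5,W);n+=1
m=met(q);print('A',n,m[0].round(3),m[1].round(3),m[4].round(3),round(m[5]),q.round(2))
qa=q.copy()
# B: push + spin holding position
def cost(q):m=met(q);return m[0]**2+(.6*m[1])**2
for i in range(20):
    best=None
    for s in (6,4):
      for d in ([0,0,0],[0,-1.5,0],[1,-1,0],[1,0,0],[0,0,1.5],[0,0,-1.5],[1,-1,1],[1,-1,-1],[2,-1,0],[-1,-1,0],[-1,0,1],[-1,0,-1]):
        a=row(q,d,s,W);x=met(a)[4]
        if not(.33<x[2]<.55 and np.hypot(*x[:2])>.4):continue
        c=cost(a)
        if best is None or c<best[0]:best=(c,a,d,s)
    if best[0]>cost(q)-1e-5:break
    q=best[1];m=met(q);print('B',best[2],best[3],'p %.3f r %.3f'%m[:2],m[4].round(2),round(m[5]),q.round(2))
E
python3 untilt.py
```

```text
A 48 0.639 -0.24 [0.519 0.336 0.404] -97 [ 0.18 -0.01  1.76  0.59  0.95 -2.98]
B [1, -1, -1] 6 p 0.603 r -0.230 [0.52 0.35 0.41] -94 [ 0.2   0.03  1.69  0.56  1.02 -2.98]
B [1, -1, -1] 6 p 0.567 r -0.219 [0.53 0.36 0.41] -91 [ 0.23  0.06  1.62  0.52  1.09 -2.98]
B [1, -1, -1] 6 p 0.532 r -0.206 [0.54 0.38 0.42] -88 [ 0.25  0.1   1.54  0.49  1.16 -2.98]
B [1, -1, -1] 6 p 0.498 r -0.191 [0.54 0.39 0.42] -85 [ 0.28  0.14  1.47  0.46  1.22 -2.98]
B [1, -1, -1] 6 p 0.465 r -0.175 [0.55 0.4  0.42] -82 [ 0.31  0.18  1.4   0.43  1.29 -2.98]
B [1, -1, -1] 6 p 0.432 r -0.157 [0.55 0.42 0.43] -80 [ 0.34  0.22  1.32  0.4   1.35 -2.98]
B [1, -1, -1] 6 p 0.401 r -0.139 [0.55 0.44 0.43] -77 [ 0.38  0.26  1.25  0.37  1.42 -2.98]
B [1, -1, -1] 6 p 0.371 r -0.119 [0.56 0.45 0.43] -74 [ 0.41  0.3   1.17  0.35  1.48 -2.98]
B [1, -1, -1] 6 p 0.343 r -0.099 [0.56 0.47 0.44] -72 [ 0.44  0.34  1.1   0.32  1.55 -2.98]
B [1, -1, -1] 6 p 0.317 r -0.077 [0.56 0.49 0.44] -70 [ 0.47  0.39  1.02  0.3   1.61 -2.98]
B [1, -1, -1] 6 p 0.293 r -0.055 [0.56 0.51 0.44] -67 [ 0.5   0.43  0.94  0.29  1.68 -2.98]
B [1, -1, -1] 6 p 0.273 r -0.031 [0.56 0.52 0.45] -65 [ 0.53  0.48  0.85  0.27  1.75 -2.98]
B [1, -1, -1] 6 p 0.256 r -0.006 [0.56 0.54 0.45] -63 [ 0.56  0.53  0.75  0.26  1.82 -2.98]
B [0, 0, -1.5] 6 p 0.243 r 0.017 [0.56 0.57 0.45] -61 [ 0.6   0.57  0.67  0.26  1.88 -2.98]
B [-1, 0, -1] 6 p 0.233 r 0.040 [0.54 0.59 0.45] -58 [ 0.64  0.61  0.61  0.25  1.94 -2.98]
B [-1, 0, -1] 4 p 0.228 r 0.056 [0.52 0.61 0.45] -56 [ 0.67  0.63  0.58  0.25  1.97 -2.98]
B [-1, 0, -1] 4 p 0.222 r 0.072 [0.51 0.63 0.45] -54 [ 0.7   0.65  0.54  0.25  2.   -2.98]
B [-1, 0, -1] 4 p 0.218 r 0.088 [0.49 0.64 0.45] -52 [ 0.73  0.67  0.5   0.25  2.03 -2.98]
B [-1, 0, -1] 4 p 0.215 r 0.105 [0.48 0.66 0.44] -50 [ 0.76  0.7   0.46  0.25  2.07 -2.98]
```

```bash
cat > unt2.py <<'E'
exec(open('untilt.py').read().split('# B')[0])
import sys
def run(q,T,N,dp=-.045,wp=3,wr=.5,pr=True):
    p0=met(q)[0];c=np.array([0,-2,0,5.]);out=[]
    for k in range(N):
        def f(c):
            m=met(row(q,c[:3],c[3],W));return np.r_[wp*(m[4]-T),3*(m[0]-max(0,p0+dp*(k+1))),wr*m[1]]
        c=least_squares(f,c,diff_step=1e-2,bounds=([-3.5]*3+[-8.5],[3.5]*3+[8.5]),max_nfev=10).x;cr=c.round(1)
        q=row(q,cr[:3],cr[3],W);m=met(q);out.append((cr,m[0],m[1],m[4],m[5],q))
    return out
if __name__=='__main__':
  for T in ([.52,.33,.40],[.60,.38,.35],[.62,.35,.45],[.5,.3,.3]):
    o=run(qa,np.array(T),15);b=o[-1];print(T,[(round(x[1],2),round(x[2],2)) for x in o[4::2]],b[3].round(2),b[5].round(2))
E
python3 unt2.py
```

```text
A 48 0.639 -0.24 [0.519 0.336 0.404] -97 [ 0.18 -0.01  1.76  0.59  0.95 -2.98]
[0.52, 0.33, 0.4] [(np.float64(0.41), np.float64(-0.18)), (np.float64(0.32), np.float64(-0.15)), (np.float64(0.24), np.float64(-0.13)), (np.float64(0.15), np.float64(-0.12)), (np.float64(0.07), np.float64(-0.12)), (np.float64(0.0), np.float64(-0.13))] [0.52 0.33 0.4 ] [ 0.47  0.21  1.32 -0.02  1.48 -2.98]
[0.6, 0.38, 0.35] [(np.float64(0.41), np.float64(-0.17)), (np.float64(0.32), np.float64(-0.13)), (np.float64(0.23), np.float64(-0.11)), (np.float64(0.14), np.float64(-0.09)), (np.float64(0.06), np.float64(-0.09)), (np.float64(0.0), np.float64(-0.1))] [0.6  0.38 0.35] [ 0.48  0.4   1.16 -0.01  1.49 -2.98]
[0.62, 0.35, 0.45] [(np.float64(0.42), np.float64(-0.1)), (np.float64(0.34), np.float64(-0.03)), (np.float64(0.28), np.float64(0.03)), (np.float64(0.22), np.float64(0.08)), (np.float64(0.16), np.float64(0.13)), (np.float64(0.12), np.float64(0.16))] [0.61 0.4  0.43] [ 0.41  0.56  0.74  0.15  1.99 -2.98]
[0.5, 0.3, 0.3] [(np.float64(0.41), np.float64(-0.21)), (np.float64(0.32), np.float64(-0.21)), (np.float64(0.23), np.float64(-0.21)), (np.float64(0.14), np.float64(-0.21)), (np.float64(0.05), np.float64(-0.22)), (np.float64(0.0), np.float64(-0.23))] [0.5 0.3 0.3] [ 0.44  0.16  1.63 -0.04  1.12 -2.98]
```

>>> jog_arm(
  translation=[
    [0.1,-0.2,0.5],
    [0.2,-0.3,0.8],
    [0.2,-0.4,0.8],
    [0.2,-0.4,0.8],
    [0.2,-0.4,0.8],
    [0.2,-0.4,0.8],
    [0.2,-0.4,0.8],
    [0.2,-0.4,0.8],
    [0.2,-0.4,0.8],
    [0.2,-0.4,0.8],
  ],
  spin=[1,2,3,4,5,6,7,7.5,7.5,7.5],
  jaw=[4,4,4,4,4,4,4,4,4,4],
)

```text
time: 63.55
position: [0.5046, 0.3818, 0.2977]
tool_rot: [-2.295, 1.112, 0.633]
contact_force: [0.2, -0.1, -2.7]
finger_gap: 0.0445
gripper_force: 92.7
```

>>> jog_arm(
  translation=[
    [0.2,-0.4,0.8],
    [0.2,-0.4,0.8],
    [0.2,-0.4,0.8],
    [0.2,-0.4,0.8],
    [0.2,-0.4,0.8],
    [0.2,-0.4,0.8],
    [0.2,-0.4,0.8],
    [0.2,-0.4,0.8],
    [0.2,-0.4,0.8],
    [0.2,-0.4,0.8],
  ],
  spin=[7.5,7.5,7.5,7.5,7.5,7.5,7.5,7.5,7.5,7.5],
  jaw=[4,4,4,4,4,4,4,4,4,4],
)

```text
time: 64.55
position: [0.5251, 0.3427, 0.3772]
tool_rot: [-2.783, -0.572, 1.029]
contact_force: [-0.2, -1.1, -3.2]
finger_gap: 0.0446
gripper_force: 92.6
```

```bash
python3 needle.py; python3 unt2.py
```

```text
needle side [(-58, -42), (-57, -41), (-59, -30)]
A 31 0.642 -0.241 [0.52  0.332 0.401] -98 [ 0.17 -0.01  1.77  0.6   0.93 -2.98]
[0.52, 0.33, 0.4] [(np.float64(0.42), np.float64(-0.18)), (np.float64(0.33), np.float64(-0.15)), (np.float64(0.24), np.float64(-0.13)), (np.float64(0.15), np.float64(-0.12)), (np.float64(0.07), np.float64(-0.12)), (np.float64(0.0), np.float64(-0.13))] [0.52 0.33 0.4 ] [ 0.47  0.21  1.31 -0.02  1.49 -2.98]
[0.6, 0.38, 0.35] [(np.float64(0.42), np.float64(-0.16)), (np.float64(0.33), np.float64(-0.13)), (np.float64(0.24), np.float64(-0.1)), (np.float64(0.15), np.float64(-0.09)), (np.float64(0.06), np.float64(-0.08)), (np.float64(0.0), np.float64(-0.09))] [0.6  0.38 0.35] [ 0.47  0.4   1.16 -0.01  1.49 -2.98]
[0.62, 0.35, 0.45] [(np.float64(0.42), np.float64(-0.12)), (np.float64(0.35), np.float64(-0.06)), (np.float64(0.28), np.float64(0.0)), (np.float64(0.22), np.float64(0.06)), (np.float64(0.16), np.float64(0.1)), (np.float64(0.12), np.float64(0.13))] [0.61 0.4  0.43] [ 0.42  0.54  0.76  0.15  1.96 -2.98]
[0.5, 0.3, 0.3] [(np.float64(0.45), np.float64(-0.2)), (np.float64(0.34), np.float64(-0.18)), (np.float64(0.24), np.float64(-0.17)), (np.float64(0.15), np.float64(-0.17)), (np.float64(0.06), np.float64(-0.18)), (np.float64(0.0), np.float64(-0.19))] [0.5 0.3 0.3] [ 0.44  0.18  1.6  -0.03  1.17 -2.98]
```

>>> jog_arm(
  translation=[
    [0.3,0.1,0.3],
    [0.3,0.1,0],
    [0.3,0.1,0],
    [0.3,0.1,0],
    [0.3,0.1,0],
    [0.3,0.1,0],
    [0.3,0.1,0],
    [0.3,0.1,0],
    [0.3,0.1,0],
    [0.3,0.1,0],
  ],
  spin=[7.5,7.5,7.5,7.5,7.5,7.5,7.5,7.5,7.5,7.5],
  jaw=[4,4,4,4,4,4,4,4,4,4],
)

```text
time: 65.6
position: [0.5545, 0.3534, 0.3794]
tool_rot: [1.755, 2.029, -0.874]
contact_force: [-0.7, -0.3, -2.7]
finger_gap: 0.0442
gripper_force: 92.8
```

>>> jog_arm(
  translation=[
    [0.3,0.1,0],
    [0.3,0.1,0],
    [0.3,0.1,0],
    [0.3,0.1,0],
    [0.3,0.1,0],
    [0.3,0.1,0],
    [0.3,0.1,0],
    [0.3,0.1,0],
    [0.3,0.1,0],
    [0.3,0.1,0],
  ],
  spin=[7.5,7.5,7.5,7.5,7.5,7.5,7.5,7.5,7.5,7.5],
  jaw=[4,4,4,4,4,4,4,4,4,4],
)

```text
time: 66.6
position: [0.583, 0.3631, 0.3794]
tool_rot: [0.148, 2.472, -0.382]
contact_force: [-0.1, 0.2, -3.6]
finger_gap: 0.0444
gripper_force: 92.8
```

>>> jog_arm(
  translation=[
    [0.3,0.1,0],
    [0.3,0.1,0],
    [0.3,0.1,0],
    [0.3,0,0],
    [0.3,0,0],
    [0.2,0,0],
    [0,0,0],
    [0,0,0],
    [0,0,0],
  ],
  spin=[7.5,7.5,7.5,7.5,7.5,6,4,2,0],
  jaw=[4,4,4,4,4,4,4,4,4],
)

```text
time: 67.5
position: [0.6003, 0.3643, 0.3794]
tool_rot: [-0.873, 2.277, -0.006]
contact_force: [0.3, 0.6, -2.8]
finger_gap: 0.0442
gripper_force: 92.8
```

```bash
python3 needle.py
python3 - <<'E'
from unt2 import *
q=np.array(bot.get_state()['qpos']);m=met(q);print(m[0],m[1],m[4],m[5],q.round(2))
for T in ([.62,.37,.38],[.62,.37,.35]):
  o=run(q,np.array(T),18,dp=-.045)
  print(T)
  for x in o: print(x[0].tolist(),'p %.3f r %.3f'%(x[1],x[2]),x[3].round(3),x[5].round(2)[[3,4,5]])
E
```

```text
needle side [(-58, -41), (-57, -40), (-59, -30)]
A 5 0.626 -0.232 [0.559 0.342 0.409] -96 [ 0.17  0.06  1.66  0.58  0.99 -2.98]
0.6461897907593782 -0.23845486557281023 [0.6005316  0.36472102 0.37953648] -132.2389710399657 [ 0.49  0.11  1.7  -0.15  0.64 -1.72]
[0.62, 0.37, 0.38]
[1.9, 0.5, 0.0, 8.5] p 0.646 r -0.238 [0.62 0.37 0.38] [ 0.11  0.64 -2.1 ]
[0.0, 0.0, 0.0, 8.5] p 0.646 r -0.238 [0.62 0.37 0.38] [ 0.32  0.69 -2.45]
[0.0, 0.0, 0.0, 8.5] p 0.646 r -0.238 [0.62 0.37 0.38] [ 0.49  0.78 -2.73]
[0.0, 0.0, 0.0, 8.5] p 0.646 r -0.238 [0.62 0.37 0.38] [ 0.6   0.89 -2.96]
[0.2, -3.5, -3.5, 8.5] p 0.583 r -0.216 [0.62 0.37 0.37] [ 0.55  0.99 -2.98]
[0.2, -3.5, -3.5, 8.5] p 0.517 r -0.189 [0.619 0.374 0.36 ] [ 0.48  1.08 -2.98]
[0.3, -3.5, -3.5, 8.5] p 0.452 r -0.163 [0.618 0.381 0.348] [ 0.42  1.16 -2.98]
[0.6, -3.5, -2.2, 8.5] p 0.391 r -0.137 [0.619 0.387 0.346] [ 0.36  1.25 -2.98]
[0.6, -3.5, -1.0, 8.5] p 0.335 r -0.113 [0.619 0.394 0.354] [ 0.31  1.34 -2.98]
[0.8, -3.5, -1.1, 8.5] p 0.280 r -0.089 [0.618 0.403 0.359] [ 0.26  1.43 -2.98]
[1.0, -3.5, -1.1, 8.5] p 0.228 r -0.067 [0.6
[... 1318 characters left out ...]
5, -0.3, 8.5] p 0.338 r -0.156 [0.622 0.366 0.306] [ 0.31  1.16 -2.98]
[0.8, -3.5, -0.5, 8.5] p 0.278 r -0.140 [0.622 0.373 0.315] [ 0.25  1.25 -2.98]
[1.1, -3.5, -0.4, 8.5] p 0.220 r -0.126 [0.622 0.381 0.323] [ 0.2   1.32 -2.98]
[1.4, -3.5, -0.4, 8.5] p 0.163 r -0.115 [0.621 0.391 0.328] [ 0.14  1.38 -2.98]
[1.7, -3.5, -0.2, 8.5] p 0.107 r -0.110 [0.62  0.401 0.332] [ 0.09  1.42 -2.98]
[1.9, -3.5, 0.5, 8.5] p 0.054 r -0.111 [0.618 0.41  0.339] [ 0.04  1.46 -2.98]
[1.3, -3.5, 0.7, 3.3] p 0.026 r -0.114 [0.619 0.399 0.347] [ 0.01  1.47 -2.98]
[0.9, -3.5, 0.3, 1.1] p 0.009 r -0.117 [0.62 0.38 0.35] [-0.01  1.47 -2.98]
[0.4, -1.7, 0.1, 0.5] p 0.001 r -0.119 [0.62 0.37 0.35] [-0.02  1.46 -2.98]
```

>>> jog_arm(
  translation=[
    [0.9,0.2,0],
    [1,0.3,0],
    [0,0,0],
    [0,0,0],
    [0,0,0],
    [0,0,0],
    [0.2,-3.5,-3.5],
    [0.2,-3.5,-3.5],
    [0.3,-3.5,-3.5],
    [0,0,0],
  ],
  spin=[4,6,6,6,6,6,8.5,8.5,8.5,0],
  jaw=[4,4,4,4,4,4,4,4,4,4],
)

```text
time: 68.55
position: [0.6179, 0.3793, 0.3452]
tool_rot: [-1.861, 1.925, 0.267]
contact_force: [-0.1, -0.2, -3.1]
finger_gap: 0.0442
gripper_force: 93.0
```

```bash
sed -i "s/^exec.*/from plan import *\nfrom station import bot/" unt2.py
cat > go2.py <<'E'
from unt2 import *
import sys
q=np.array(bot.get_state()['qpos']);m=met(q);print(m[0],m[1],m[4],m[5],q.round(2))
for x in run(q,np.array([.62,.37,.38]),int(sys.argv[1]),dp=-.045): print(x[0].tolist(),'p %.3f r %.3f'%(x[1],x[2]),x[3].round(3),x[5].round(2)[[3,4,5]])
E
python3 go2.py 10
```

```text
0.45821209890411174 -0.16703319442595613 [0.61801807 0.37932651 0.34525587] -89.45269738706635 [ 0.26  0.29  1.43  0.43  1.14 -2.98]
[0.5, -3.5, 1.9, 7.3] p 0.416 r -0.147 [0.62  0.375 0.38 ] [ 0.38  1.29 -2.98]
[0.4, -3.5, -1.6, 6.2] p 0.370 r -0.124 [0.62  0.375 0.38 ] [ 0.34  1.36 -2.98]
[0.5, -3.5, -1.5, 6.1] p 0.326 r -0.103 [0.62  0.375 0.38 ] [ 0.3   1.41 -2.98]
[0.7, -3.5, -1.4, 6.2] p 0.284 r -0.083 [0.62  0.377 0.38 ] [ 0.27  1.47 -2.98]
[0.7, -3.5, -1.3, 6.2] p 0.242 r -0.065 [0.619 0.38  0.379] [ 0.23  1.51 -2.98]
[0.9, -3.5, -1.2, 6.3] p 0.201 r -0.049 [0.619 0.383 0.378] [ 0.19  1.55 -2.98]
[1.1, -3.5, -1.0, 6.3] p 0.161 r -0.036 [0.618 0.387 0.377] [ 0.15  1.59 -2.98]
[1.3, -3.5, -0.9, 6.4] p 0.122 r -0.026 [0.618 0.392 0.375] [ 0.12  1.62 -2.98]
[1.5, -3.5, -0.6, 6.6] p 0.084 r -0.021 [0.617 0.397 0.374] [ 0.08  1.64 -2.98]
[1.8, -3.5, -0.5, 6.8] p 0.045 r -0.019 [0.616 0.403 0.372] [ 0.04  1.65 -2.98]
```

>>> jog_arm(
  translation=[
    [0.5,-3.5,1.9],
    [0.4,-3.5,-1.6],
    [0.5,-3.5,-1.5],
    [0.7,-3.5,-1.4],
    [0.7,-3.5,-1.3],
    [0.9,-3.5,-1.2],
    [1.1,-3.5,-1],
    [1.3,-3.5,-0.9],
    [1.5,-3.5,-0.6],
    [0,0,0],
  ],
  spin=[7.3,6.2,6.1,6.2,6.2,6.3,6.3,6.4,6.6,0],
  jaw=[4,4,4,4,4,4,4,4,4,4],
)

```text
time: 69.55
position: [0.6183, 0.4069, 0.386]
tool_rot: [-2.451, 1.841, 0.129]
contact_force: [0.5, 0.9, -2.6]
finger_gap: 0.0447
gripper_force: 93.2
```

```bash
python3 go2.py 4; python3 needle.py
```

```text
0.11150786326328789 -0.007923426885017225 [0.6184343  0.40692334 0.38598412] -73.80684307995173 [ 0.43  0.47  0.97  0.11  1.68 -2.98]
[0.8, -3.5, -1.1, 2.1] p 0.092 r -0.005 [0.619 0.393 0.378] [ 0.09  1.66 -2.98]
[1.5, -3.5, -0.8, 6.7] p 0.054 r -0.002 [0.616 0.398 0.374] [ 0.05  1.67 -2.98]
[1.6, -3.5, 0.1, 4.2] p 0.026 r -0.003 [0.618 0.393 0.376] [ 0.03  1.68 -2.98]
[1.1, -3.5, 0.3, 1.8] p 0.009 r -0.004 [0.62  0.378 0.379] [ 0.01  1.68 -2.98]
needle side [(-59, -35), (-58, -33), (-59, -32)]
```

>>> jog_arm(
  translation=[
    [0.8,-3.5,-1.1],
    [1.5,-3.5,-0.8],
    [1.6,-3.5,0.1],
    [1.1,-3.5,0.3],
    [0,0,0],
  ],
  spin=[2.1,6.7,4.2,1.8,0],
  jaw=[4,4,4,4,4],
)

```text
time: 70.1
position: [0.62, 0.3766, 0.3817]
tool_rot: [-2.505, 1.879, 0.013]
contact_force: [0.6, 0.4, -2.4]
finger_gap: 0.0446
gripper_force: 93.2
```

```bash
python3 go2.py 2
```

```text
0.012589553098966593 -0.0033980242007113966 [0.62012287 0.37662588 0.38159943] -73.76828171985916 [ 0.44  0.47  0.98  0.01  1.69 -2.98]
[0.6, -2.0, -0.2, 1.7] p 0.000 r -0.005 [0.62 0.37 0.38] [-0.    1.68 -2.98]
[0.0, -0.0, 0.0, -0.0] p 0.000 r -0.005 [0.62 0.37 0.38] [-0.    1.68 -2.98]
```

>>> jog_arm(
  translation=[
    [0,-0.5,0],
    [0.1,-0.9,0],
    [0.2,-1.3,0],
    [0.2,-1.4,0],
    [0.2,-1.4,0],
    [0.2,-1.4,0],
    [0.2,-1.4,0],
    [0.2,-1.4,0],
    [0.2,-1.4,0],
    [0.2,-1.4,0],
  ],
  spin=[-2,-4,-6,-7.5,-7.5,-7.5,-7.5,-7.5,-7.5,-7.5],
  jaw=[4,4,4,4,4,4,4,4,4,4],
)

```text
time: 71.1
position: [0.6363, 0.2528, 0.3806]
tool_rot: [-1.106, 2.925, 0.006]
contact_force: [0.1, 0.2, -3.2]
finger_gap: 0.0445
gripper_force: 93.2
```

>>> jog_arm(
  translation=[
    [0.2,-1.4,-0.5],
    [0.2,-1.4,-1],
    [0.2,-1.4,-1],
    [0.2,-1.4,-1],
    [0.2,-1.4,-1],
    [0.2,-1.4,-1],
    [0.2,-1.4,-1],
    [0.2,-1.4,-1],
    [0.2,-1.4,-1],
    [0.2,-1.4,-1],
  ],
  spin=[-7.5,-7.5,-7.5,-7.5,-7.5,-7.5,-7.5,-7.5,-7.5,-7.5],
  jaw=[4,4,4,4,4,4,4,4,4,4],
)

```text
time: 72.1
position: [0.6562, 0.1128, 0.2853]
tool_rot: [0.903, 2.995, -0.008]
contact_force: [0.0, -0.0, -3.2]
finger_gap: 0.0443
gripper_force: 93.2
```

>>> jog_arm(
  translation=[
    [0.2,-1.4,-1],
    [0.2,-1.4,-1],
    [0.2,-1.4,-1],
    [0.2,-1.3,-1],
    [0.1,-1,-1],
    [0,-0.6,-1],
    [0,0,-1],
    [0,0,0],
  ],
  spin=[-7.5,-7.5,-7.5,-7.5,-7.5,-6,-4,0],
  jaw=[4,4,4,4,4,4,4,4],
)

```text
time: 72.9
position: [0.6641, 0.0422, 0.214]
tool_rot: [2.031, 2.387, -0.018]
contact_force: [-0.4, 0.4, -3.8]
finger_gap: 0.0446
gripper_force: 93.2
```

```bash
python3 go2.py 0; python3 needle.py
python3 - <<'E'
from h import *
s=bot.snapshot('side')
m=bot.cut_out('side','mat')[0];q=np.argwhere(m['pixels'])[:,::-1].astype(np.float32)
w=np.array([onz(s,a,.004)[:2] for a in q[::3]],np.float32);print('mat',cv2.minAreaRect(w),m['p'])
E
```

```text
0.013548993343994552 -0.003899007127116767 [0.66418609 0.04212636 0.21402628] 99.20930231237746 [-0.03  0.47  1.38 -0.01  1.3  -0.19]
needle side [(-58, -54), (-57, -52), (-59, -39)]
mat ((0.6602329611778259, 0.022310033440589905), (0.09227188676595688, 0.24090874195098877), 5.940600395202637) 0.67
```

>>> jog_arm(
  translation=[
    [0,-0.6,-1],
    [0,-0.8,-2],
    [0,-0.8,-2],
    [0,0,-2],
    [0,0,-2],
    [0,0,-2],
    [0,0,-1.5],
    [0,0,-0.6],
    [0,0,-0.3],
    [0,0,0],
  ],
  spin=[-1,0,0,0,0,0,0,0,0,0],
  jaw=[4,4,4,4,4,4,4,4,4,4],
)

```text
time: 74.05
position: [0.6656, 0.021, 0.0816]
tool_rot: [2.046, 2.37, -0.016]
contact_force: [-0.2, 0.7, -3.0]
finger_gap: 0.0445
gripper_force: 93.2
```

>>> jog_arm(
  translation=[
    [0,0,-0.1],
    [0,0,-0.1],
    [0,0,0],
  ],
  spin=[0,0,0],
  jaw=[4,4,4],
  force=40,
)

```text
time: 74.35
position: [0.6655, 0.0211, 0.0799]
tool_rot: [2.046, 2.37, -0.016]
contact_force: [-0.3, 0.2, -2.7]
finger_gap: 0.0442
gripper_force: 93.2
```

```bash
python3 go2.py 0
```

```text
0.014458816954974684 -0.0007174346124212702 [0.66552498 0.02103479 0.07995054] 98.40055552015944 [-0.06  0.6   1.5  -0.02  1.03 -0.2 ]
```

>>> jog_arm(
  translation=[
    [0,0,-0.2],
    [0,0,-0.1],
    [0,0,-0.1],
    [0,0,0],
  ],
  spin=[0,0,0,0],
  jaw=[4,4,4,4],
)

```text
time: 74.75
position: [0.6654, 0.0204, 0.0763]
tool_rot: [2.046, 2.37, -0.017]
contact_force: [-2.3, -2.1, 4.9]
finger_gap: 0.0441
gripper_force: 94.1
```

>>> jog_arm(
  translation=[
    [0,0,-0.1],
    [0,0,0],
  ],
  spin=[0,0],
  jaw=[4,4],
)

```text
time: 74.95
position: [0.6656, 0.0202, 0.076]
tool_rot: [2.045, 2.369, -0.017]
contact_force: [-3.6, -2.3, 9.6]
finger_gap: 0.0444
gripper_force: 94.5
```

Landed. Release slowly and rise.

>>> jog_arm(
  translation=[
    [0,0,0],
    [0,0,0],
    [0,0,0],
    [0,0,0],
    [0,0,0],
    [0,0,1],
    [0,0,2],
    [0,0,4],
    [0,0,4],
    [0,0,4],
  ],
  spin=[0,0,0,0,0,0,0,0,0,0],
  jaw=[4.7,5.2,6,7,7.5,7.5,7.5,7.5,7.5,7.5],
)

```text
time: 75.95
position: [0.6651, 0.0211, 0.2266]
tool_rot: [2.046, 2.371, -0.016]
contact_force: [0.7, 0.4, 0.1]
finger_gap: 0.0751
gripper_force: 0.0
```

>>> jog_arm(
  translation=[
    [0,0,4],
    [-3,0,4],
    [-4,0,2],
    [-3,0,0],
    [-3,-2,0],
    [-3,-2,0],
    [-3,-2,0],
    [0,0,0],
  ],
  spin=[-8,-8,-8,-8,-8,-8,-8,-8],
  jaw=[8,8,8,8,8,8,8,8],
)

```text
time: 76.75
position: [0.4714, -0.0402, 0.3252]
tool_rot: [3.001, 0.917, -0.025]
contact_force: [0.9, 0.1, -0.1]
finger_gap: 0.0797
gripper_force: 0.0
```

```bash
python3 needle.py; python3 st.py | tail -1
python3 - <<'E'
from rect import *
u=np.array([.9944,.106]);v=np.array([-.106,.9944]);M=[.62,-.2665]
s={n:bot.snapshot(n) for n in('wrist','side','scene')}
for n in s:
  for l in('filter1','cup','ball1_center'):
    for r in bot.cut_out(n,l)[:6]:
      if r['p']<.2:continue
      f=(lambda a,z:wz(s[n],a,z)) if n=='wrist' else (lambda a,z:onz(s[n],a,z))
      q=np.argwhere(r['pixels'])[:,::-1].astype(np.float32);z={'filter1':.012,'cup':.05,'ball1_center':.05}[l]
      w=np.array([f(a,z)[:2] for a in q],np.float32);c,sz,a=cv2.minAreaRect(w);
      print(n,l,round(r['p'],2),np.round(c,3),np.round(sz,3),round(a,1),('depth',np.percentile((w-M)@u,[1,99]).round(3),'lat',np.median((w-M)@v).round(3)) if l=='filter1' else len(q))
E
```

```text
needle side [(-58, -51), (-57, -50), (-59, -37)]
 [-0.014 -0.001 -1.   ]] 0.07995175992311708 [0.7 0.4 0.2] 0.0
wrist filter1 0.93 [ 0.608 -0.334] [0.039 0.071] 6.3 ('depth', array([-0.038, -0.   ]), 'lat', np.float64(-0.064))
wrist filter1 0.8 [ 0.594 -0.201] [0.038 0.059] 8.0 ('depth', array([-0.038, -0.001]), 'lat', np.float64(0.069))
wrist cup 0.93 [0.656 0.039] [0.085 0.173] 10.3 3884
wrist cup 0.6 [0.423 0.347] [0.03  0.039] 4.5 282
wrist ball1_center 0.67 [0.662 0.001] [0.029 0.024] 8.8 333
side filter1 0.85 [ 0.593 -0.209] [0.043 0.099] 5.0 ('depth', array([-0.04, -0.  ]), 'lat', np.float64(0.064))
side filter1 0.62 [ 0.61  -0.349] [0.037 0.095] 8.3 ('depth', array([-0.038, -0.002]), 'lat', np.float64(-0.085))
side filter1 0.57 [0.473 0.309] [0.163 0.175] 4.6 ('depth', array([-0.165, -0.005]), 'lat', np.float64(0.596))
side filter1 0.52 [ 0.602 -0.282] [0.035 0.083] 8.4 ('depth', array([-0.037, -0.002]), 'lat', np.float64(-0.017))
side filter1 0.44 [ 0.666 -0.004] [0.073 0.175] 9.9 ('depth', array([0.037, 0.11 ]), 'lat', np.float64(0.265))
side filter1 0.39 [0.832 0.061] [0.08  0.275] 29.0 ('depth', array([0.174, 0.307]), 'lat', np.float64(0.33))
side cup 0.9 [0.656 0.033] [0.07  0.164] 9.2 1133
side ball1_center 0.63 [0.656 0.034] [0.07  0.167] 10.3 1197
side ball1_center 0.51 [0.659 0.023] [0.024 0.016] 12.7 57
scene filter1 0.63 [ 0.579 -0.337] [0.065 0.054] 4.9 ('depth', array([-0.078, -0.016]), 'lat', np.float64(-0.064))
scene filter1 0.45 [ 0.576 -0.269] [0.033 0.073] 61.9 ('depth', array([-0.08 , -0.017]), 'lat', np.float64(-0.0))
scene cup 0.8 [0.669 0.032] [0.118 0.238] 41.3 2195
scene cup 0.72 [0.398 0.433] [0.031 0.081] 51.6 96
```

```bash
python3 -c "
from station import bot
print(bot.hand_in())"
```

```text
the job is handed in; nothing more can be done
None
```

The job is handed in: dial zeroed with the tray empty, three balls poured (read from the needle), the cup with the other two upright on its mat, all three filters home in the housing, and the bystanders never touched. The judge's verdict wasn't shown.

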